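# Roll a glued veneer strip down on the sprung board, stopping on the red line

### The arm

A 6-joint arm with a two-finger parallel gripper is mounted at the origin on the work surface. World frame = base frame: x ahead of the robot, y to its left, z up, the work surface at z = 0. Lengths are in m, angles in rad, forces in N, time in s.
With the tool pointing down it reaches from about 0.25 to 0.775 m from the base axis. Payload 4 kg.
Tool frame: the origin (TCP) lies midway between the tips of the shut fingers; the grasp point (between the pads) lies 19 mm behind it; y points along the fingers, x is the direction in which the jaws open and shut, and the axes are right-handed (so a half turn about y gives the same grasp; the last joint's range is limited). The gripper opens to 85 mm and grips with 20 to 120 N. Pads are 22 mm wide; open, the fingers measure 114 mm over their backs; the gripper's body (76 mm by 85 mm) begins 54 mm behind the grasp point. The pads swing forward as they close: fully open they stand 13 mm farther back than shut.
Start: joints at [-1.247, 0.087, 1.371, -0, 1.684, -0.103], TCP at [0.228, -0.501, 0.231] pointing down, gripper open.
Joint ranges: [-3.1, 3.1], [-0.76, 2.03], [0.27, 2.55], [-1.08, 4.22], [0.17, 2.65], [-2.57, 2.57]. Speed limits (rad/s): [2.79, 2.79, 3.14, 3.14, 3.14, 3.14].

### API

Orientations are given as a rotation vector (axis times angle).
In Python, from station import status, viewer, ticket gives the robot as it stands.
- The arm moves only by the tool servo_tool, never from a script. Its argument "commands" is a list of rows, each an object of numbers: "dx", "dy", "dz": the shift along the tool's x, y, z in m; "wx", "wy", "wz": the turn, a rotation vector about the tool's x, y, z in degrees; "fingers": the finger opening in m, from 0 to 0.0854. A call has 1 to 10 rows; each row shifts and turns the commanded pose from where the row before left it, along the tool's axes as they then stand; what a row does not reach is not made up. A row lasts 1/12 s, in which the tool goes at most 41.7 mm and 7.16 degrees, less where a joint would pass 70% of its speed; a pose out of reach is approached as far as the arm can. A call is refused whole if a number of a shift passes 0.0417 or a number of a turn 7.16, either way. A call with a gripper value outside its range is refused whole. The fingers move at their own pace and stop on an object; "squeeze" is the grip in N (left out, the last holds). Time passes only in rows, so rows that do not move let the fingers close. It gives the time, the measured TCP pose, the force and the opening at its end, in the units of the state.
- status.get_obs(): the state, without advancing time (a new reading comes with each control period).
- viewer.camera(name): name is "scene" or "side" or "wrist"; returns a dict with "img" (480x640x3 uint8, red, green, blue), "depth" (480x640 float32, m along the optical axis (not along the pixel's ray), 0 where there is no reading), "fx", "fy", "cx", "cy" (pixels), "extrinsics" (4x4, takes a point from camera to world coordinates); the wrist camera has in their place "hand_eye" (4x4, takes a point from camera to tool coordinates, whose origin is the TCP and whose axes are the tool frame's). Camera axes: x right, y up, looking along -z (the intrinsics and any distortion apply to the point x, -y, -z); pixel columns grow to the right and rows downward; lengths in m; the calibration is good to about 2 mm. A picture is of the moment at which its call begins: read the wrist's pose just before it.
- ticket.finish_job(): hands the job in, once; it reports no verdict.
The state is a dict: "clock": time; "joint_pos": joint angles; "dq": joint speeds; "tau": joint torques, N m; "position": TCP position; "eef_rot": TCP orientation; "ft_force": force on the tool from outside, world axes, zero at the start; "ft_torque": the same for the moment, N m; "grip_width": finger opening in m.
Only numpy, scipy, OpenCV 4.12 (cv2) and the standard library are available. Lean on these libraries where they do the work, as an engineer would, in place of code of your own. Each camera call takes 0.05 s, during which the arm holds its last target. There are 200 camera calls.

### The job

Take the pressing block by its red grip, lay its sole on top of the black rubber roller and, pressing down firmly all the way (about 14 N, never more than 30 N), roll the roller along the dark veneer strip away from the board's hinge until it stops on the red line, without overrunning it. Leave the roller resting square on the red line, never touching it with the gripper itself, and put the block back down flat on the middle of its cork mat, leaving the other things on the bench alone.

Things in the scene. Friction and masses are not known exactly. Their poses are not given: they have to be found in the camera images.
- press: Sprung gluing board, fixed to the bench: wooden base 160 mm (x) by 380 mm (y), 20 mm high; above it a plywood board 140 mm wide, 325 mm long, 12 mm thick, with a dark veneer strip 118 mm wide along its top. Unloaded the board lies level, its top 60 mm above the bench; it is hinged at its -y end and sprung (yellow foam) at its +y end. Origin at the centre of the base's underside, z up.
- hinge (a point): Middle of the board's brass hinge axis (along press x), 160 mm to the -y side of the press's centre, 54 mm above the bench. Pressed, the board starts to tilt at about 1 N m about this axis (roller's weight counted), then gives about 1 degree per 0.7 N m up to a stop at 4 degrees: stiff near the hinge, soft far from it.
- free_end (a point): Middle of the top edge of the board's free end, 325 mm from the hinge; it goes down as the board is pressed and springs back. The further the roller has come from the hinge, the deeper the board sinks under the same force, so a block carried at one height loses its pressure on the way.
- mark (a point): Middle of the red line across the board, on its top face, 200 mm from the hinge (40 mm to the +y side of the press's centre); carried by the board. x across the board along the line, y along the board away from the hinge (the rolling direction), z up.
- roller: Loose black rubber roller, metal ends with a yellow stripe: cylinder 50 mm in diameter, 110 mm long, about 0.25 kg, lying across the veneer 70 to 125 mm short of the red line. Origin at its centre, x along its axis; y and z turn as it rolls. A little rolling resistance: let go at rest, it stays. Under a flat sole pressed on it without slip it advances half as far as the sole does.
- block: Loose pressing block, about 0.35 kg, off centre on its mat: flat rubber-soled wooden plate 90 mm (x) by 170 mm (y), 18 mm thick; red grip bar on its middle, 70 mm long along x, 26 mm thick along y, 18 to 68 mm above the sole. Origin at the centre of the sole's underside, z up. Pinch the bar across y from above; its y side goes along the rolling direction.
- mat: Cork mat fixed on the bench, 180 mm (x) by 260 mm (y), 4 mm thick; the block's parking place. Origin at the centre of its underside.
- glue: Bystander: white bottle with orange cap and yellow label, 52 mm in diameter, 160 mm tall. Origin at the centre of its underside. Leave alone.
- tin: Bystander: steel tin with a blue label, 100 mm in diameter, 110 mm tall. Origin at the centre of its underside. Leave alone.
- jar: Bystander: glass jar with steel cap, 64 mm in diameter, 80 mm tall. Origin at the centre of its underside. Leave alone.
- tape: Bystander: yellow tape measure, 65 x 40 x 60 mm, standing. Origin at the centre of its underside. Leave alone.

How it is judged:
On the way, in this order (a step that is already met when the one before it is completed fails the run):
1. the roller presses on the board with over 10 N while still more than 60 mm short of the red line (y of roller in the frame of mark below -0.06 m and contact force between roller and press above 10 N), for 0.2 s.
2. the roller presses on the board with over 10 N between 60 and 30 mm short of the line (y of roller in the frame of mark between -0.06 and -0.03 m and contact force between roller and press above 10 N), for 0.2 s.
3. the roller presses on the board with over 10 N over the last 30 mm up to the line (y of roller in the frame of mark between -0.03 and 0.012 m and contact force between roller and press above 10 N), for 0.2 s.
At the end, for the whole second after the job is handed in: The roller lies at rest on the board with its axis within 7 mm of the red line along the board, within 20 mm of the strip's middle and square to within 7 degrees; the block stands flat at rest on its mat, its centre within 20 mm of the mat's (y of roller in the frame of mark between -0.007 and 0.007 m and x of roller in the frame of mark between -0.02 and 0.02 m and z of roller in the frame of mark between 0.021 and 0.029 m and angle between the x axis of roller and the x axis of mark, either way round below 0.122 rad and linear speed of each of roller, block below 0.01 m/s and horizontal distance between block and mat below 0.02 m and height (world z) of block below 0.009 m and angle between block's own z axis and vertical below 0.06 rad); the robot touches nothing.
It fails at once if the roller is pressed on the board with more than 30 N (contact force between roller and press above 30 N).
It fails at once if the roller overruns the red line by more than 20 mm (y of roller in the frame of mark above 0.02 m).
It fails at once if the gripper's fingers touch the roller (contact force between the fingers and roller above 0.5 N).
It fails at once if a bystander (glue, tin, jar, tape measure) is moved by more than 30 mm (distance of any of glue, tin, jar, tape from where it was at the start of the episode above 0.03 m).
It also fails if it takes over 72 s, if anything falls off the work surface, if the arm or the gripper's body presses on something with over 40 N, if the wrist force passes 120 N, or if a joint passes its speed limit or range.

## Working session

There is one attempt and no reset: what is moved stays moved. The work goes in short steps, Python scripts to look and compute and a tool call to move; the robot and the scene stay as the last step left them, time stands still between calls to the robot, and variables do not carry over. Pictures are saved under pics/ and viewed, on a budget of 10 in all, crops included, one or two more only if the job needs it, and the job is handed in when it is done.

Besides the shell and the picture viewer there is one more tool, called after "Emit:" in YAML: its name, and indented under it one key for each argument. servo_tool: Moves the arm, as the interface text tells. Its arguments: {"type":"object","properties":{"commands":{"type":"array"},"squeeze":{"type":"number"}},"required":["commands"]}

```bash
ls; mkdir -p pics; python3 - <<'E'
from station import status, viewer
import cv2,numpy as np
o=status.get_obs()
print({k:np.round(v,3) for k,v in o.items()})
for n in("scene","side"):
    c=viewer.camera(n); np.savez(f"pics/{n}0.npz",**c)
    cv2.imwrite(f"pics/{n}0.png",c["img"][:,:,::-1]); print(n,c["fx"],c["fy"],c["cx"],c["cy"],np.round(c["extrinsics"],3),[k for k in c])
E
```

```text
pics
{'clock': np.float64(0.0), 'joint_pos': array([-1.247,  0.088,  1.372, -0.   ,  1.684, -0.103]), 'dq': array([-0.   ,  0.   , -0.001, -0.001,  0.002,  0.001]), 'tau': array([-0.0000e+00, -3.5187e+01, -3.1327e+01, -0.0000e+00,  1.1000e-02,
        0.0000e+00]), 'position': array([ 0.227, -0.5  ,  0.23 ]), 'eef_rot': array([-1.38 ,  0.891, -0.888]), 'ft_force': array([ 0.191,  0.628, -0.127]), 'ft_torque': array([-0.014,  0.02 , -0.008]), 'grip_width': np.float64(0.085)}
scene 508.10688781272563 508.10688781272563 323.1700229168164 245.37211177659256 [[ 0.683 -0.58   0.444  1.087]
 [ 0.73   0.531 -0.43  -0.578]
 [ 0.013  0.618  0.786  1.079]
 [ 0.     0.     0.     1.   ]] ['img', 'depth', 'fx', 'fy', 'cx', 'cy', 'extrinsics']
side 491.2393347060845 491.2393347060845 311.1212104111932 245.12616681940062 [[-0.805  0.354 -0.476 -0.012]
 [-0.593 -0.507  0.626  0.659]
 [-0.019  0.786  0.618  0.755]
 [ 0.     0.     0.     1.   ]] ['img', 'depth', 'fx', 'fy', 'cx', 'cy', 'extrinsics']
```

View pics/scene0.png

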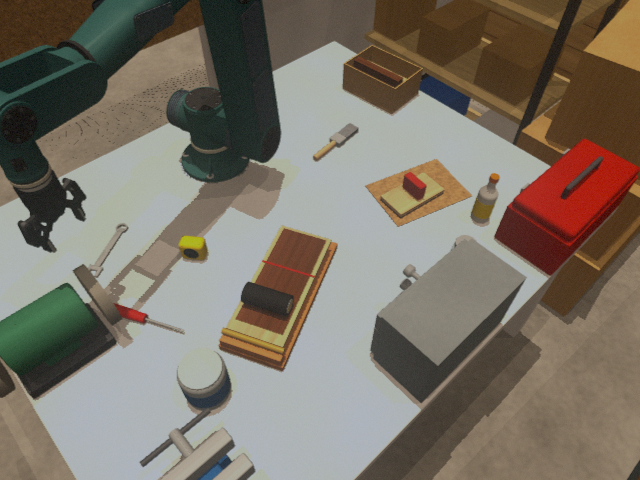

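View pics/side0.png

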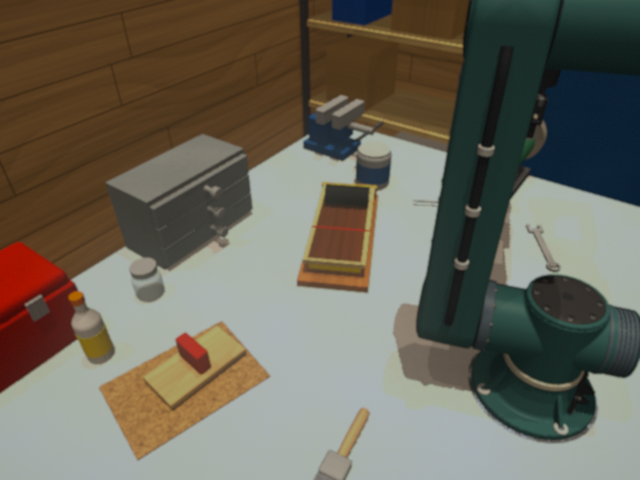

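The scene view shows the red line at about (289,267) and the roller at (267,298). The block's grip is at (414,185) on the mat, and the hinge end of the board is near (255,345). In the side view the grip is at (193,353) and the red line at (340,229).

```bash
cat > h.py <<'E'
import numpy as np, cv2
def cloud(c,T=None):
    T=c["extrinsics"] if T is None else T
    v,u=np.mgrid[:480,:640]; d=c["depth"]
    P=np.stack([(u-c["cx"])/c["fx"]*d,-(v-c["cy"])/c["fy"]*d,-d],-1)
    return P@T[:3,:3].T+T[:3,3]
def ray(c,u,v,z,T=None):
    T=c["extrinsics"] if T is None else T
    d=T[:3,:3]@np.array([(u-c["cx"])/c["fx"],-(v-c["cy"])/c["fy"],-1]); return T[:3,3]+d*(z-T[2,3])/d[2]
def rect(P,m):
    q=(P[m][:,:2]*1000).astype(np.float32); r=cv2.minAreaRect(q); return np.round(r[0],1),np.round(r[1],1),round(r[2],1),m.sum(),np.round(np.median(P[m][:,2])*1000,1)
def big(m):
    n,l,s,_=cv2.connectedComponentsWithStats(m.astype(np.uint8)); return l==1+np.argmax(s[1:,4])
E
python3 - <<'E'
from h import *
for n,win in(("scene",dict(mat=(340,150,485,235),press=(210,220,345,370))),("side",dict(mat=(90,310,280,460),press=(295,170,385,300)))):
    c=np.load(f"pics/{n}0.npz"); P=cloud(c); z=P[...,2]
    hsv=cv2.cvtColor(c["img"],cv2.COLOR_RGB2HSV); H,S,V=[hsv[...,i].astype(int) for i in range(3)]
    w={}
    for k,(a,b,x,y) in win.items():
        w[k]=np.zeros((480,640),bool); w[k][b:y,a:x]=1
    red=((H<6)|(H>172))&(S>170)&(V>110)
    print(n,"table z",np.median(z[(S<40)&(V>180)]))
    g=big(red&w["mat"]); print("grip",rect(P,g)); print("griptop",rect(P,g&(z>.066)))
    pl=w["mat"]&(z>.016)&(z<.030); print("plate",rect(P,big(pl)))
    mt=w["mat"]&(S>80)&(z<.03); print("mat+block",rect(P,big(mt)))
    ln=big(red&w["press"]); print("line",rect(P,ln))
    print("board",rect(P,big(w["press"]&(z>.054)&(z<.068))))
    print("base",rect(P,big(w["press"]&(z>.012)&(S>60)&(z<.11))))
    ro=big(w["press"]&(z>.080)); print("roller",rect(P,ro),"zmax",np.percentile(z[ro],98)); 
    rt=ro&(z>.104); print("rollertop",rect(P,rt))
E
```

```text
scene table z -0.000367107219966023
grip (array([521.2, 323.6]), array([26.4, 68.9]), 80.9, np.int64(140), np.float64(70.9))
griptop (array([521.2, 323.6]), array([26.4, 68.9]), 80.9, np.int64(138), np.float64(70.9))
plate (array([521.7, 325.1]), array([174.9,  93.2]), 82.4, np.int64(1041), np.float64(21.5))
mat+block (array([515.7, 358.2]), array([262.6, 187.2]), 74.3, np.int64(3385), np.float64(5.1))
line (array([ 505.5, -134.7]), array([133. ,   8.8]), 27.8, np.int64(91), np.float64(59.9))
board (array([ 526.5, -172.7]), array([149.9, 341.8]), 26.4, np.int64(5905), np.float64(59.8))
base (array([ 526.5, -170.7]), array([159. , 382.1]), 26.4, np.int64(7915), np.float64(59.0))
roller (array([ 812.9, -370.9]), array([116.9, 677. ]), 62.7, np.int64(1064), np.float64(104.9)) zmax 0.11171018679000327
rollertop (array([ 812.6, -373.7]), array([105.3, 676. ]), 62.2, np.int64(580), np.float64(107.7))
side table z 0.00014377442061391799
grip (array([262. , 475.1]), array([ 40.7, 658.7]), 59.7, np.int64(354), np.float64(72.0))
griptop (array([262. , 475.1]), array([ 40.7, 658.7]), 59.7, np.int64(354), np.float64(72.0))
plate (array([519.9, 324.1]), array([170.6,  93.4]), 83.1, np.int64(3080), np.float64(22.1))
mat+block (array([517.3, 356.9]), array([257.7, 181.5]), 74.7, np.int64(10607), np.float64(5.0))
line (array([ 505.2, -136.8]), array([106.5,  12. ]), 25.5, np.int64(63), np.float64(61.2))
board (array([ 524.5, -172.8]), array([147.6, 342.2]), 26.4, np.int64(3855), np.float64(60.4))
base (array([ 534.2, -203.9]), array([164.9, 457.1]), 25.2, np.int64(6156), np.float64(59.5))
roller (array([252.1, 188.3]), array([ 109.7, 1073.5]), 35.1, np.int64(759), np.float64(101.4)) zmax 0.11126759875323623
rollertop (array([275.5, 205.9]), array([ 109.3, 1072.9]), 31.9, np.int64(311), np.float64(108.4))
```

```bash
python3 - <<'E'
from h import *
from scipy.spatial.transform import Rotation as R
from station import status
o=status.get_obs(); print(np.round(R.from_rotvec(o["eef_rot"]).as_matrix(),3))
a=np.radians(26.4); ex=np.array([np.cos(a),np.sin(a)]); ey=np.array([-ex[1],ex[0]])
for n in("scene","side"):
    c=np.load(f"pics/{n}0.npz"); P=cloud(c); Q=P[...,:2]-[.5257,-.1725]
    x=Q@ex; y=Q@ey; z=P[...,2]; ok=(c["depth"]>0)
    b=ok&(abs(x)<.12)&(abs(y)<.22)
    m=b&(z>.052)&(z<.068); print(n,"board x",np.percentile(x[m],[1,99]),"y",np.percentile(y[m],[1,99]))
    m=b&(z>.08)&(z<.125); print("roller",np.percentile(x[m],[1,99]),np.percentile(y[m],[1,99]),np.percentile(z[m],[1,99]),m.sum())
    t=b&(z>.1075)&(z<.125); p=np.polyfit(x[t],y[t],1); print("top: y mean",y[t].mean(),"skew deg",np.degrees(np.arctan(p[0])),t.sum())
    # circle fit y,z
    A=np.c_[2*y[m],2*z[m],np.ones(m.sum())]; s=np.linalg.lstsq(A,y[m]**2+z[m]**2,rcond=None)[0]; print("circ",s[:2],np.sqrt(s[2]+s[0]**2+s[1]**2))
    hsv=cv2.cvtColor(c["img"],cv2.COLOR_RGB2HSV).astype(int)
    l=b&((hsv[...,0]<6)|(hsv[...,0]>172))&(hsv[...,1]>170)&(hsv[...,2]>110)&(abs(y-.04)<.02)
    print("line y",y[l].mean(),"x",x[l].min(),x[l].max())
E
```

```text
[[ 0.414 -0.001  0.91 ]
 [-0.91   0.002  0.414]
 [-0.002 -1.     0.   ]]
scene board x [-0.06997427  0.06931475] y [-0.1688364  0.164553 ]
roller [-0.05852986  0.05178735] [-0.09396152 -0.04810237] [0.08154977 0.11216076] 1060
top: y mean -0.06979382942233252 skew deg 0.1977472818215141 306
circ [-0.07005473  0.08917921] 0.020781751742479055
line y 0.04368381313746936 x -0.0677545422078436 0.06521934366949063
side board x [-0.07291488  0.06532505] y [-0.16298024  0.16812116]
roller [-0.06167699  0.04635366] [-0.07849942 -0.04126198] [0.08033716 0.11162876] 757
top: y mean -0.0658377033213471 skew deg -0.2753046663686609 193
circ [-0.0644937   0.08985027] 0.019531809320966854
line y 0.040871472897888006 x -0.055729750117640524 0.05071232431004499
```

```bash
python3 - <<'E'
from h import *
c=np.load("pics/scene0.npz")
for k,u,v,z in(("glue",485,200,.08),("tape",193,247,.03),("tin",203,365,.11),("jar",463,240,.08)): print(k,np.round(ray(c,u,v,z),3))
# height map (max z) coarse grid from both views
H=np.zeros((12,16))
for n in("scene","side"):
    c=np.load(f"pics/{n}0.npz"); P=cloud(c)[c["depth"]>0]
    i=np.floor(P[:,0]/.05).astype(int)-5; j=np.floor((P[:,1]+.4)/.05).astype(int)
    k=(i>=0)&(i<12)&(j>=0)&(j<16)&(P[:,2]<.5); np.maximum.at(H,(i[k],j[k]),P[k,2])
print("rows x .25.., cols y -.4.. step .05 (mm)"); print((H*1000).astype(int))
E
```

```text
glue [0.704 0.397 0.08 ]
tape [ 0.269 -0.259  0.03 ]
tin [ 0.6   -0.441  0.11 ]
jar [0.749 0.241 0.08 ]
rows x .25.., cols y -.4.. step .05 (mm)
[[  7   5  66  64   4   6   6   5   5   6   6   6   5   5   5   4]
 [  5   5  62  55   5   6   4   7   8   6   6   7   6   4   5   7]
 [  6   5   6   6   5  20  63  58   6   6   6   6   6   7   4   5]
 [  8   5   5  19  65  65  65  64  20   7   6   5   8   9   9   8]
 [  6  19 109 109  65  65  65  66  63   5   5   5  25  26  75  27]
 [ 63  65 113 112  66  67  66  65  62   7   5   5  28  27  77  28]
 [ 91  65 107 113 106  65  64  22   5   5   5   7  25  26  76  26]
 [ 97  65  65 110  64  17   5   5   6   4   5   6   6   5   8   9]
 [  5  49  63  18   5   5   6   5   5   5   5   4   5   6   5 162]
 [  5   5   5   6   6   6   4   4 171   4   5   6  83  82   4 162]
 [  6   5   6   5   6 192 193 192 193 192 194 191  83  83   6 163]
 [  5   5   5   5   5 192 195 194 195 194 195 194   4   4   5 164]]
```

Emit:
servo_tool:
  commands:
    - {"wy": 6.32}
    - {"wy": 6.32}
    - {"wy": 6.32}
    - {"wy": 6.32}
    - {"wy": 6.32}
    - {"dx": -0.0388,"dz": 0.0086}
    - {"dx": -0.0388,"dz": 0.0086}

```text
validation failed for argument at $.co...
```

Emit:
servo_tool:
  commands:
    - {"dx": 0,"dy": 0,"dz": 0,"wx": 0,"wy": 6.32,"wz": 0,"fingers": 0.085}
    - {"dx": 0,"dy": 0,"dz": 0,"wx": 0,"wy": 6.32,"wz": 0,"fingers": 0.085}
  squeeze: 40

```text
clock: 0.27
position: [0.2276, -0.5003, 0.2305]
eef_rot: [-1.297, 1.061, -1.059]
ft_force: [-0.6, -1.3, -0.5]
grip_width: 0.085
```

Emit:
servo_tool:
  commands:
    - {"wy": 6.32}
    - {"wy": 6.32}
    - {"wy": 6.32}
    - {"dx": -0.0388,"dz": 0.0086}
    - {"dx": -0.0388,"dz": 0.0086}
    - {"dx": -0.0388,"dz": 0.0086}
  squeeze: 40

```text
validation failed for argument at $.co...
```

Emit:
servo_tool:
  commands:
    - {"dx": 0,"dy": 0,"dz": 0,"wx": 0,"wy": 6.32,"wz": 0,"fingers": 0.085}
    - {"dx": 0,"dy": 0,"dz": 0,"wx": 0,"wy": 6.32,"wz": 0,"fingers": 0.085}
    - {"dx": 0,"dy": 0,"dz": 0,"wx": 0,"wy": 6.32,"wz": 0,"fingers": 0.085}
    - {"dx": -0.0388,"dy": 0,"dz": 0.0086,"wx": 0,"wy": 0,"wz": 0,"fingers": 0.085}
    - {"dx": -0.0388,"dy": 0,"dz": 0.0086,"wx": 0,"wy": 0,"wz": 0,"fingers": 0.085}
    - {"dx": -0.0388,"dy": 0,"dz": 0.0086,"wx": 0,"wy": 0,"wz": 0,"fingers": 0.085}
    - {"dx": -0.0388,"dy": 0,"dz": 0.0086,"wx": 0,"wy": 0,"wz": 0,"fingers": 0.085}
    - {"dx": -0.0388,"dy": 0,"dz": 0.0086,"wx": 0,"wy": 0,"wz": 0,"fingers": 0.085}
    - {"dx": -0.0388,"dy": 0,"dz": 0.0086,"wx": 0,"wy": 0,"wz": 0,"fingers": 0.085}
    - {"dx": -0.0388,"dy": 0,"dz": 0.0086,"wx": 0,"wy": 0,"wz": 0,"fingers": 0.085}

```text
clock: 1.1
position: [0.3211, -0.2367, 0.2308]
eef_rot: [-1.147, 1.301, -1.301]
ft_force: [0.9, -0.8, 0.5]
grip_width: 0.0849
```

Emit:
servo_tool:
  commands:
    - {"dx": -0.0388,"dy": 0,"dz": 0.0086,"wx": 0,"wy": 0,"wz": 0,"fingers": 0.085}
    - {"dx": -0.0388,"dy": 0,"dz": 0.0086,"wx": 0,"wy": 0,"wz": 0,"fingers": 0.085}
    - {"dx": -0.0388,"dy": 0,"dz": 0.0086,"wx": 0,"wy": 0,"wz": 0,"fingers": 0.085}
    - {"dx": -0.0388,"dy": 0,"dz": 0.0086,"wx": 0,"wy": 0,"wz": 0,"fingers": 0.085}
    - {"dx": -0.0388,"dy": 0,"dz": 0.0086,"wx": 0,"wy": 0,"wz": 0,"fingers": 0.085}
    - {"dx": -0.0388,"dy": 0,"dz": 0.0086,"wx": 0,"wy": 0,"wz": 0,"fingers": 0.085}
    - {"dx": -0.0388,"dy": 0,"dz": 0.0086,"wx": 0,"wy": 0,"wz": 0,"fingers": 0.085}
    - {"dx": -0.0388,"dy": 0,"dz": 0.0086,"wx": 0,"wy": 0,"wz": 0,"fingers": 0.085}
    - {"dx": -0.0388,"dy": 0,"dz": 0.0086,"wx": 0,"wy": 0,"wz": 0,"fingers": 0.085}
    - {"dx": -0.0388,"dy": 0,"dz": 0.0086,"wx": 0,"wy": 0,"wz": 0,"fingers": 0.085}

```text
clock: 1.93
position: [0.4547, 0.1378, 0.2309]
eef_rot: [-1.149, 1.3, -1.3]
ft_force: [1.3, -1.2, 0.2]
grip_width: 0.0849
```

Emit:
servo_tool:
  commands:
    - {"dx": -0.0388,"dy": 0,"dz": 0.0086,"wx": 0,"wy": 0,"wz": 0,"fingers": 0.085}
    - {"dx": -0.0388,"dy": 0,"dz": 0.0086,"wx": 0,"wy": 0,"wz": 0,"fingers": 0.085}
    - {"dx": -0.0388,"dy": 0,"dz": 0.0086,"wx": 0,"wy": 0,"wz": 0,"fingers": 0.085}
    - {"dx": -0.0388,"dy": 0,"dz": 0.0086,"wx": 0,"wy": 0,"wz": 0,"fingers": 0.085}
    - {"dx": -0.0388,"dy": 0,"dz": 0.0086,"wx": 0,"wy": 0,"wz": 0,"fingers": 0.085}
    - {"dx": 0,"dy": 0,"dz": 0,"wx": 0,"wy": 0,"wz": 0,"fingers": 0.085}
    - {"dx": 0,"dy": 0,"dz": 0,"wx": 0,"wy": 0,"wz": 0,"fingers": 0.085}
    - {"dx": 0,"dy": 0,"dz": 0,"wx": 0,"wy": 0,"wz": 0,"fingers": 0.085}

```text
clock: 2.6
position: [0.5212, 0.3224, 0.2303]
eef_rot: [-1.15, 1.301, -1.301]
ft_force: [-0.2, -0.2, 0.8]
grip_width: 0.085
```

```bash
cat >> h.py <<'E'
def wrist(name):
    from station import status, viewer
    from scipy.spatial.transform import Rotation as R
    o=status.get_obs(); c=viewer.camera("wrist")
    T=np.eye(4); T[:3,:3]=R.from_rotvec(o["eef_rot"]).as_matrix(); T[:3,3]=o["position"]
    c["extrinsics"]=T@c["hand_eye"]; np.savez(f"pics/{name}.npz",**c); cv2.imwrite(f"pics/{name}.png",c["img"][:,:,::-1]); return o,T,c
E
python3 - <<'E'
from h import *
o,T,c=wrist("w1"); print(np.round(T,4),np.round(o["joint_pos"],3),c["hand_eye"].round(3))
P=cloud(c); z=P[...,2]; ok=c["depth"]>0
hsv=cv2.cvtColor(c["img"],cv2.COLOR_RGB2HSV).astype(int)
near=ok&(np.hypot(P[...,0]-.52,P[...,1]-.34)<.2)
red=near&((hsv[...,0]<6)|(hsv[...,0]>172))&(hsv[...,1]>150)
print("grip",rect(P,big(red&(z>.065)&(z<.08))))
print("plate",rect(P,big(near&(z>.017)&(z<.028))))
print("mat",rect(P,big(near&(hsv[...,1]>70)&(z<.03))))
E
```

```text
[[-0.1241 -0.0017  0.9923  0.5212]
 [-0.9923 -0.0016 -0.1241  0.3224]
 [ 0.0017 -1.     -0.0015  0.2303]
 [ 0.      0.      0.      1.    ]] [ 4.620e-01  2.300e-01  1.210e+00 -1.000e-03  1.704e+00  2.157e+00] [[ 1.     0.     0.     0.   ]
 [ 0.     0.29  -0.957 -0.142]
 [-0.     0.957  0.29   0.074]
 [ 0.     0.     0.     1.   ]]
grip (array([521.8, 324.6]), array([24. , 67.6]), 83.1, np.int64(1862), np.float64(71.1))
plate (array([520.6, 324.6]), array([170.2,  90.3]), 83.0, np.int64(15371), np.float64(21.2))
mat (array([523.5, 313.8]), array([353.3, 253.8]), 68.4, np.int64(58249), np.float64(3.3))
```

Emit:
servo_tool:
  commands:
    - {"dx": -0.0022,"dy": 0.03,"dz": 0,"wx": 0,"wy": 0,"wz": 0,"fingers": 0.085}
    - {"dx": 0,"dy": 0.04,"dz": 0,"wx": 0,"wy": 0,"wz": 0,"fingers": 0.085}
    - {"dx": 0,"dy": 0.04,"dz": 0,"wx": 0,"wy": 0,"wz": 0,"fingers": 0.085}
    - {"dx": 0,"dy": 0.04,"dz": 0,"wx": 0,"wy": 0,"wz": 0,"fingers": 0.085}
    - {"dx": 0,"dy": 0.03,"dz": 0,"wx": 0,"wy": 0,"wz": 0,"fingers": 0.085}
    - {"dx": 0,"dy": 0.02,"dz": 0,"wx": 0,"wy": 0,"wz": 0,"fingers": 0.085}
    - {"dx": 0,"dy": 0,"dz": 0,"wx": 0,"wy": 0,"wz": 0,"fingers": 0.085}
    - {"dx": 0,"dy": 0,"dz": 0,"wx": 0,"wy": 0,"wz": 0,"fingers": 0.085}
    - {"dx": 0,"dy": 0,"dz": 0,"wx": 0,"wy": 0,"wz": 0,"fingers": 0.085}

```text
clock: 3.4
position: [0.5233, 0.3247, 0.0341]
eef_rot: [-1.143, 1.299, -1.302]
ft_force: [-0.8, -0.1, 0.9]
grip_width: 0.0847
```

Emit:
servo_tool:
  commands:
    - {"dx": 0,"dy": 0,"dz": 0,"wx": 0,"wy": 0,"wz": 0,"fingers": 0.0}
    - {"dx": 0,"dy": 0,"dz": 0,"wx": 0,"wy": 0,"wz": 0,"fingers": 0.0}
    - {"dx": 0,"dy": 0,"dz": 0,"wx": 0,"wy": 0,"wz": 0,"fingers": 0.0}
    - {"dx": 0,"dy": 0,"dz": 0,"wx": 0,"wy": 0,"wz": 0,"fingers": 0.0}
    - {"dx": 0,"dy": 0,"dz": 0,"wx": 0,"wy": 0,"wz": 0,"fingers": 0.0}
    - {"dx": 0,"dy": 0,"dz": 0,"wx": 0,"wy": 0,"wz": 0,"fingers": 0.0}
    - {"dx": 0,"dy": 0,"dz": 0,"wx": 0,"wy": 0,"wz": 0,"fingers": 0.0}
    - {"dx": 0,"dy": 0,"dz": 0,"wx": 0,"wy": 0,"wz": 0,"fingers": 0.0}
    - {"dx": 0,"dy": 0,"dz": 0,"wx": 0,"wy": 0,"wz": 0,"fingers": 0.0}
    - {"dx": 0,"dy": 0,"dz": 0,"wx": 0,"wy": 0,"wz": 0,"fingers": 0.0}
  squeeze: 90

```text
clock: 4.23
position: [0.5224, 0.3251, 0.0322]
eef_rot: [-1.146, 1.3, -1.301]
ft_force: [-1.0, -0.7, 5.1]
grip_width: 0.0249
```

Emit:
servo_tool:
  commands:
    - {"dx": 0,"dy": -0.01,"dz": 0,"wx": 0,"wy": 0,"wz": 0,"fingers": 0.0}
    - {"dx": 0,"dy": -0.03,"dz": 0,"wx": 0,"wy": 0,"wz": 0,"fingers": 0.0}
    - {"dx": 0,"dy": -0.04,"dz": 0,"wx": 0,"wy": 0,"wz": 0,"fingers": 0.0}
    - {"dx": 0,"dy": -0.04,"dz": 0,"wx": 0,"wy": 0,"wz": 0,"fingers": 0.0}
    - {"dx": 0,"dy": -0.035,"dz": 0,"wx": 0,"wy": 0,"wz": 0,"fingers": 0.0}
    - {"dx": 0,"dy": -0.01,"dz": 0,"wx": 0,"wy": -5.5,"wz": 0,"fingers": 0.0}
    - {"dx": 0,"dy": 0,"dz": 0,"wx": 0,"wy": -7,"wz": 0,"fingers": 0.0}
    - {"dx": 0,"dy": 0,"dz": 0,"wx": 0,"wy": -7,"wz": 0,"fingers": 0.0}
    - {"dx": 0,"dy": 0,"dz": 0,"wx": 0,"wy": -7,"wz": 0,"fingers": 0.0}
    - {"dx": 0,"dy": 0,"dz": 0,"wx": 0,"wy": -7,"wz": 0,"fingers": 0.0}

```text
clock: 5.07
position: [0.5207, 0.3246, 0.1942]
eef_rot: [-1.398, 0.862, -0.858]
ft_force: [-0.2, -0.5, -4.7]
grip_width: 0.0251
```

Emit:
servo_tool:
  commands:
    - {"dx": 0.0178,"dy": 0,"dz": -0.0069,"wx": 0,"wy": 0,"wz": 0,"fingers": 0.0}
    - {"dx": 0.0356,"dy": 0,"dz": -0.01385,"wx": 0,"wy": 0,"wz": 0,"fingers": 0.0}
    - {"dx": 0.0356,"dy": 0,"dz": -0.01385,"wx": 0,"wy": 0,"wz": 0,"fingers": 0.0}
    - {"dx": 0.0356,"dy": 0,"dz": -0.01385,"wx": 0,"wy": 0,"wz": 0,"fingers": 0.0}
    - {"dx": 0.0356,"dy": 0,"dz": -0.01385,"wx": 0,"wy": 0,"wz": 0,"fingers": 0.0}
    - {"dx": 0.0356,"dy": 0,"dz": -0.01385,"wx": 0,"wy": 0,"wz": 0,"fingers": 0.0}
    - {"dx": 0.0356,"dy": 0,"dz": -0.01385,"wx": 0,"wy": 0,"wz": 0,"fingers": 0.0}
    - {"dx": 0.0356,"dy": 0,"dz": -0.01385,"wx": 0,"wy": 0,"wz": 0,"fingers": 0.0}
    - {"dx": 0.0356,"dy": 0,"dz": -0.01385,"wx": 0,"wy": 0,"wz": 0,"fingers": 0.0}
    - {"dx": 0.0356,"dy": 0,"dz": -0.01385,"wx": 0,"wy": 0,"wz": 0,"fingers": 0.0}

```text
clock: 5.9
position: [0.5529, -0.038, 0.1945]
eef_rot: [-1.394, 0.867, -0.861]
ft_force: [1.3, 0.9, -3.9]
grip_width: 0.0249
```

Emit:
servo_tool:
  commands:
    - {"dx": 0.0356,"dy": 0,"dz": -0.01385,"wx": 0,"wy": 0,"wz": 0,"fingers": 0.0}
    - {"dx": 0.0356,"dy": 0,"dz": -0.01385,"wx": 0,"wy": 0,"wz": 0,"fingers": 0.0}
    - {"dx": 0.0356,"dy": 0,"dz": -0.01385,"wx": 0,"wy": 0,"wz": 0,"fingers": 0.0}
    - {"dx": 0.0356,"dy": 0,"dz": -0.01385,"wx": 0,"wy": 0,"wz": 0,"fingers": 0.0}
    - {"dx": 0.0356,"dy": 0,"dz": -0.01385,"wx": 0,"wy": 0,"wz": 0,"fingers": 0.0}
    - {"dx": 0.0356,"dy": 0,"dz": -0.01385,"wx": 0,"wy": 0,"wz": 0,"fingers": 0.0}
    - {"dx": 0.0178,"dy": 0,"dz": -0.0069,"wx": 0,"wy": 0,"wz": 0,"fingers": 0.0}
    - {"dx": 0,"dy": 0,"dz": 0,"wx": 0,"wy": 0,"wz": 0,"fingers": 0.0}
    - {"dx": 0,"dy": 0,"dz": 0,"wx": 0,"wy": 0,"wz": 0,"fingers": 0.0}
    - {"dx": 0,"dy": 0,"dz": 0,"wx": 0,"wy": 0,"wz": 0,"fingers": 0.0}

```text
clock: 6.73
position: [0.5756, -0.2828, 0.1946]
eef_rot: [-1.392, 0.867, -0.861]
ft_force: [-1.1, 0.8, -4.6]
grip_width: 0.0252
```

```bash
python3 - <<'E'
from h import *
from station import viewer
o,T,c=wrist("w2"); print(np.round(T,4),np.round(o["joint_pos"],3),np.round(o["ft_force"],2),o["grip_width"])
s=viewer.camera("scene"); np.savez("pics/scene1.npz",**s); d=viewer.camera("side"); np.savez("pics/side1.npz",**d)
im=np.hstack([c["img"][::1,::1][:, :, :],s["img"]])[:,:,::-1]; im=np.vstack([np.hstack([cv2.resize(c["img"],(400,300)),cv2.resize(s["img"],(400,300))]),np.hstack([d["img"][100:400,200:600],s["img"][130:430,150:550]])])[:,:,::-1]
cv2.imwrite("pics/m1.png",im)
E
```

```text
[[ 0.444  -0.0028  0.896   0.5756]
 [-0.896   0.0027  0.444  -0.2828]
 [-0.0037 -1.     -0.0013  0.1946]
 [ 0.      0.      0.      1.    ]] [-5.460e-01  3.030e-01  1.190e+00  1.000e-03  1.652e+00  5.650e-01] [-1.08  0.78 -4.63] 0.02524115959622353
```

View pics/m1.png

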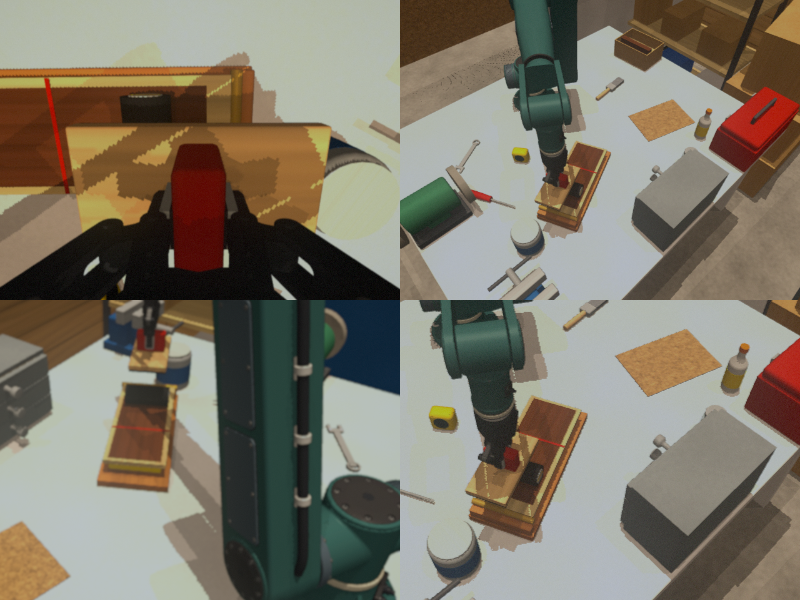

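The montage shows the block held level above the hinge half of the board. In the wrist tile the roller is at (148,107) and the red line runs from (48,80) to (68,190). The mat is now uncovered.

```bash
python3 - <<'E'
from h import *
a=np.radians(26.4); ex=np.array([np.cos(a),np.sin(a)]); ey=np.array([-ex[1],ex[0]])
for n in("w2","side1","scene1"):
    c=np.load(f"pics/{n}.npz"); P=cloud(c); Q=P[...,:2]-[.5257,-.1725]
    x=Q@ex; y=Q@ey; z=P[...,2]; b=(c["depth"]>0)&(abs(x)<.09)&(abs(y)<.22)
    hsv=cv2.cvtColor(c["img"],cv2.COLOR_RGB2HSV).astype(int)
    red=((hsv[...,0]<6)|(hsv[...,0]>172))&(hsv[...,1]>150)
    l=b&red&(abs(y-.04)<.015)&(z<.07); print(n,"line y",y[l].mean(),"x",x[l].min(),x[l].max(),z[l].mean(),"slope",np.degrees(np.polyfit(x[l],y[l],1)[0]))
    m=b&(z>.075)&(z<.114)&(hsv[...,2]<90)&(y<-.03); print("roller",m.sum(), [np.round(np.percentile(q[m],[2,98]),4) for q in(x,y,z)])
    if n=="w2":
        t=b&(hsv[...,0]>12)&(hsv[...,0]<30)&(z>.16)&(z<.2)&(hsv[...,1]>70); A=np.c_[x[t],y[t],np.ones(t.sum())]; s=np.linalg.lstsq(A,z[t],rcond=None)[0]; print("plate plane",s,t.sum(),"z at centre",s@[-.0035,-.121,1],rect(P,t))
    if n=="scene1":
        mt=(np.hypot(P[...,0]-.516,P[...,1]-.357)<.2)&(hsv[...,1]>80)&(z<.03)&(z>-.01); print("mat",rect(P,big(mt)))
E
```

```text
w2 line y 0.04260270878572306 x -0.07146241248405237 0.06553063421317351 0.060131865480871675 slope 0.6805575601981289
roller 3433 [array([0.0267, 0.0506]), array([-0.0926, -0.047 ]), array([0.0839, 0.11  ])]
plate plane [-0.02290685  0.00385307  0.18407456] 49691 z at centre 0.18368851083467494 (array([ 579.6, -281.5]), array([ 78.6, 170.2]), 26.4, np.int64(49691), np.float64(183.6))
side1 line y 0.04018310189352873 x -0.055465768613694684 0.05099685589449049 0.06070730666819309 slope 1.1434396218422682
roller 777 [array([-0.0572,  0.0445]), array([-0.0762, -0.0414]), array([0.0761, 0.1112])]
scene1 line y 0.04385872087461206 x 0.0003019736252991719 0.06384550795880706 0.06010874359876916 slope 0.6885582886542269
roller 350 [array([0.0178, 0.0515]), array([-0.093 , -0.0484]), array([0.077 , 0.1116])]
mat (array([516.7, 358.6]), array([266.2, 184.4]), 74.4, np.int64(3807), np.float64(3.5))
```

```bash
python3 - <<'E'
from h import *
a=np.radians(26.4); ex=np.array([np.cos(a),np.sin(a)]); ey=np.array([-ex[1],ex[0]])
c=np.load("pics/w2.npz"); P=cloud(c); Q=P[...,:2]-[.5257,-.1725]; x=Q@ex; y=Q@ey; z=P[...,2]; ok=c["depth"]>0
def pl(t): s=np.linalg.lstsq(np.c_[x[t],y[t],np.ones(t.sum())],z[t],rcond=None)[0]; return np.round(s,4),t.sum()
print("board",pl(ok&(abs(x)<.06)&(abs(y)<.15)&(abs(z-.06)<.006)))
print("table",pl(ok&(abs(z)<.012)&(x>.09)))
T=ok&(z>.17)&(z<.2)&(abs(x)<.05)
for lo,hi in((-.2,-.16),(-.09,-.04)): print(pl(T&(y>lo)&(y<hi)))
E
```

```text
board (array([-0.0006,  0.0017,  0.0598]), np.int64(29436))
table (array([-0.0002,  0.0005, -0.0007]), np.int64(59435))
(array([-0.0198,  0.0046,  0.1842]), np.int64(15100))
(array([-0.0183,  0.0021,  0.184 ]), np.int64(18531))
```

Emit:
servo_tool:
  commands:
    - {"dx": 0.005,"dy": 0.012,"dz": 0,"wx": 1.2,"wy": 0,"wz": 0,"fingers": 0.0}
    - {"dx": 0,"dy": 0.018,"dz": 0,"wx": 0,"wy": 0,"wz": 0,"fingers": 0.0}
    - {"dx": 0,"dy": 0.014,"dz": 0,"wx": 0,"wy": 0,"wz": 0,"fingers": 0.0}
    - {"dx": 0,"dy": 0.007,"dz": 0,"wx": 0,"wy": 0,"wz": 0,"fingers": 0.0}
    - {"dx": 0,"dy": 0.001,"dz": 0,"wx": 0,"wy": 0,"wz": 0,"fingers": 0.0}
    - {"dx": 0,"dy": 0,"dz": 0,"wx": 0,"wy": 0,"wz": 0,"fingers": 0.0}
    - {"dx": 0,"dy": 0,"dz": 0,"wx": 0,"wy": 0,"wz": 0,"fingers": 0.0}
    - {"dx": 0,"dy": 0,"dz": 0,"wx": 0,"wy": 0,"wz": 0,"fingers": 0.0}

```text
clock: 7.55
position: [0.5799, -0.2881, 0.1461]
eef_rot: [-1.374, 0.85, -0.873]
ft_force: [-1.3, 0.1, -4.3]
grip_width: 0.0251
```

```bash
python3 - <<'E'
from h import *
o,T,c=wrist("w3"); print(np.round(T,4),np.round(o["ft_force"],2),np.round(o["ft_torque"],2))
a=np.radians(26.4); ex=np.array([np.cos(a),np.sin(a)]); ey=np.array([-ex[1],ex[0]])
P=cloud(c); Q=P[...,:2]-[.5257,-.1725]; x=Q@ex; y=Q@ey; z=P[...,2]; ok=c["depth"]>0
def pl(t): s=np.linalg.lstsq(np.c_[x[t],y[t],np.ones(t.sum())],z[t],rcond=None)[0]; return np.round(s,4),t.sum()
for lo,hi in((-.2,-.16),(-.09,-.04)): 
    t=ok&(z>.11)&(z<.145)&(abs(x)<.04)&(y>lo)&(y<hi); print(pl(t),np.median(z[t]))
E
```

```text
[[ 0.4443  0.0213  0.8956  0.5799]
 [-0.8959  0.0077  0.4442 -0.2881]
 [ 0.0026 -0.9997  0.0225  0.1461]
 [ 0.      0.      0.      1.    ]] [-1.3   0.11 -4.28] [-0.05 -0.   -0.05]
(array([ 0.0208, -0.002 ,  0.135 ]), np.int64(13998)) 0.13552552935717943
(array([ 0.0187, -0.0015,  0.135 ]), np.int64(16735)) 0.13527224172539198
```

Emit:
servo_tool:
  commands:
    - {"dx": 0,"dy": 0,"dz": 0,"wx": -0.6,"wy": 0,"wz": 0,"fingers": 0.0}
    - {"dx": 0,"dy": 0,"dz": 0,"wx": 0,"wy": 0,"wz": 0,"fingers": 0.0}
    - {"dx": 0,"dy": 0,"dz": 0,"wx": 0,"wy": 0,"wz": 0,"fingers": 0.0}
    - {"dx": 0,"dy": 0,"dz": 0,"wx": 0,"wy": 0,"wz": 0,"fingers": 0.0}
    - {"dx": 0,"dy": 0,"dz": 0,"wx": 0,"wy": 0,"wz": 0,"fingers": 0.0}

```text
clock: 8.02
position: [0.5792, -0.288, 0.1443]
eef_rot: [-1.383, 0.858, -0.868]
ft_force: [-0.3, 0.7, -4.1]
grip_width: 0.025
```

```bash
python3 - <<'E'
from h import *
o,T,c=wrist("w4"); print(np.round(T,4),np.round(o["ft_force"],2),np.round(o["ft_torque"],2))
a=np.radians(26.4); ex=np.array([np.cos(a),np.sin(a)]); ey=np.array([-ex[1],ex[0]])
P=cloud(c); Q=P[...,:2]-[.5257,-.1725]; x=Q@ex; y=Q@ey; z=P[...,2]; ok=c["depth"]>0
def pl(t): s=np.linalg.lstsq(np.c_[x[t],y[t],np.ones(t.sum())],z[t],rcond=None)[0]; return np.round(s,4),t.sum()
for lo,hi in((-.2,-.16),(-.09,-.04)): 
    t=ok&(z>.11)&(z<.145)&(abs(x)<.04)&(y>lo)&(y<hi); print(pl(t),np.median(z[t]))
hsv=cv2.cvtColor(c["img"],cv2.COLOR_RGB2HSV).astype(int)
red=((hsv[...,0]<6)|(hsv[...,0]>172))&(hsv[...,1]>150); t=ok&red&(z>.17)&(abs(x)<.04); print("griptop",pl(t))
print("board",pl(ok&(abs(x)<.06)&(abs(y)<.15)&(abs(z-.06)<.006)))
E
```

```text
[[ 4.439e-01  9.400e-03  8.960e-01  5.792e-01]
 [-8.961e-01  4.600e-03  4.439e-01 -2.880e-01]
 [ 1.000e-04 -9.999e-01  1.050e-02  1.443e-01]
 [ 0.000e+00  0.000e+00  0.000e+00  1.000e+00]] [-0.25  0.73 -4.07] [ 0.   -0.01  0.02]
(array([-0.0045, -0.0003,  0.1333]), np.int64(14575)) 0.13343338597274773
(array([-0.0083,  0.0009,  0.1334]), np.int64(17575)) 0.13348378133777525
griptop (array([-0.026 , -0.0698,  0.1754]), np.int64(14652))
board (array([-0.    ,  0.002 ,  0.0598]), np.int64(31418))
```

Emit:
servo_tool:
  commands:
    - {"dx": 0,"dy": 0.001,"dz": 0,"wx": 0.1,"wy": 0,"wz": 0,"fingers": 0.0}
    - {"dx": 0,"dy": 0.0005,"dz": 0,"wx": 0,"wy": 0,"wz": 0,"fingers": 0.0}
    - {"dx": 0,"dy": 0.0005,"dz": 0,"wx": 0,"wy": 0,"wz": 0,"fingers": 0.0}
    - {"dx": 0,"dy": 0,"dz": 0,"wx": 0,"wy": 0,"wz": 0,"fingers": 0.0}
    - {"dx": 0,"dy": 0,"dz": 0,"wx": 0,"wy": 0,"wz": 0,"fingers": 0.0}
    - {"dx": 0,"dy": 0,"dz": 0,"wx": 0,"wy": 0,"wz": 0,"fingers": 0.0}

```text
clock: 8.57
position: [0.5792, -0.2879, 0.1423]
eef_rot: [-1.382, 0.857, -0.868]
ft_force: [0.7, 0.4, -4.7]
grip_width: 0.0249
```

Emit:
servo_tool:
  commands:
    - {"dx": 0,"dy": 0.0005,"dz": 0,"wx": 0,"wy": 0,"wz": 0,"fingers": 0.0}
    - {"dx": 0,"dy": 0.0005,"dz": 0,"wx": 0,"wy": 0,"wz": 0,"fingers": 0.0}
    - {"dx": 0,"dy": 0.0005,"dz": 0,"wx": 0,"wy": 0,"wz": 0,"fingers": 0.0}
    - {"dx": 0,"dy": 0.0005,"dz": 0,"wx": 0,"wy": 0,"wz": 0,"fingers": 0.0}
    - {"dx": 0,"dy": 0.0005,"dz": 0,"wx": 0,"wy": 0,"wz": 0,"fingers": 0.0}
    - {"dx": 0,"dy": 0,"dz": 0,"wx": 0,"wy": 0,"wz": 0,"fingers": 0.0}
    - {"dx": 0,"dy": 0,"dz": 0,"wx": 0,"wy": 0,"wz": 0,"fingers": 0.0}

```text
clock: 9.15
position: [0.5792, -0.2879, 0.1397]
eef_rot: [-1.382, 0.858, -0.868]
ft_force: [0.4, -0.4, -3.8]
grip_width: 0.0248
```

Emit:
servo_tool:
  commands:
    - {"dx": 0,"dy": 0.0005,"dz": 0,"wx": 0,"wy": 0,"wz": 0,"fingers": 0.0}
    - {"dx": 0,"dy": 0.0005,"dz": 0,"wx": 0,"wy": 0,"wz": 0,"fingers": 0.0}
    - {"dx": 0,"dy": 0,"dz": 0,"wx": 0,"wy": 0,"wz": 0,"fingers": 0.0}
    - {"dx": 0,"dy": 0,"dz": 0,"wx": 0,"wy": 0,"wz": 0,"fingers": 0.0}
    - {"dx": 0,"dy": 0,"dz": 0,"wx": 0,"wy": 0,"wz": 0,"fingers": 0.0}

```text
clock: 9.57
position: [0.5792, -0.2879, 0.1388]
eef_rot: [-1.382, 0.857, -0.868]
ft_force: [-0.1, -0.7, -4.3]
grip_width: 0.0247
```

Emit:
servo_tool:
  commands:
    - {"dx": 0,"dy": 0.0005,"dz": 0,"wx": 0,"wy": 0,"wz": 0,"fingers": 0.0}
    - {"dx": 0,"dy": 0.0005,"dz": 0,"wx": 0,"wy": 0,"wz": 0,"fingers": 0.0}
    - {"dx": 0,"dy": 0,"dz": 0,"wx": 0,"wy": 0,"wz": 0,"fingers": 0.0}
    - {"dx": 0,"dy": 0,"dz": 0,"wx": 0,"wy": 0,"wz": 0,"fingers": 0.0}

```text
clock: 9.9
position: [0.5794, -0.288, 0.1385]
eef_rot: [-1.382, 0.857, -0.869]
ft_force: [-0.8, 1.2, -0.9]
grip_width: 0.0251
```

Emit:
servo_tool:
  commands:
    - {"dx": 0,"dy": 0.0005,"dz": 0,"wx": 0,"wy": 0,"wz": 0,"fingers": 0.0}
    - {"dx": 0,"dy": 0.0005,"dz": 0,"wx": 0,"wy": 0,"wz": 0,"fingers": 0.0}
    - {"dx": 0,"dy": 0,"dz": 0,"wx": 0,"wy": 0,"wz": 0,"fingers": 0.0}
    - {"dx": 0,"dy": 0,"dz": 0,"wx": 0,"wy": 0,"wz": 0,"fingers": 0.0}

```text
clock: 10.23
position: [0.5796, -0.2882, 0.1382]
eef_rot: [-1.382, 0.856, -0.87]
ft_force: [0.4, 0.3, 4.4]
grip_width: 0.0249
```

Emit:
servo_tool:
  commands:
    - {"dx": 0,"dy": 0.0005,"dz": 0,"wx": 0,"wy": 0,"wz": 0,"fingers": 0.0}
    - {"dx": 0,"dy": 0.0005,"dz": 0,"wx": 0,"wy": 0,"wz": 0,"fingers": 0.0}
    - {"dx": 0,"dy": 0,"dz": 0,"wx": 0,"wy": 0,"wz": 0,"fingers": 0.0}
    - {"dx": 0,"dy": 0,"dz": 0,"wx": 0,"wy": 0,"wz": 0,"fingers": 0.0}
    - {"dx": 0,"dy": 0,"dz": 0,"wx": 0,"wy": 0,"wz": 0,"fingers": 0.0}

```text
clock: 10.65
position: [0.5796, -0.2883, 0.1378]
eef_rot: [-1.382, 0.856, -0.87]
ft_force: [-1.0, -0.1, 6.0]
grip_width: 0.0251
```

Emit:
servo_tool:
  commands:
    - {"dx": -0.001,"dy": 0.0004,"dz": 0,"wx": 0,"wy": 0,"wz": 0,"fingers": 0.0}
    - {"dx": -0.002,"dy": 0.0003,"dz": 0,"wx": 0,"wy": 0,"wz": 0,"fingers": 0.0}
    - {"dx": -0.003,"dy": 0.0002,"dz": 0,"wx": 0,"wy": 0,"wz": 0,"fingers": 0.0}
    - {"dx": -0.003,"dy": 0.0001,"dz": 0,"wx": 0,"wy": 0,"wz": 0,"fingers": 0.0}
    - {"dx": -0.003,"dy": 0.0001,"dz": 0,"wx": 0,"wy": 0,"wz": 0,"fingers": 0.0}
    - {"dx": -0.003,"dy": 0.0001,"dz": 0,"wx": 0,"wy": 0,"wz": 0,"fingers": 0.0}

```text
clock: 11.15
position: [0.573, -0.2752, 0.1372]
eef_rot: [-1.383, 0.855, -0.871]
ft_force: [-0.6, -1.3, 8.6]
grip_width: 0.0252
```

Emit:
servo_tool:
  commands:
    - {"dx": -0.003,"dy": 0.0001,"dz": 0,"wx": 0,"wy": 0,"wz": 0,"fingers": 0.0}
    - {"dx": -0.003,"dy": 0.0001,"dz": 0,"wx": 0,"wy": 0,"wz": 0,"fingers": 0.0}
    - {"dx": -0.003,"dy": 0.0001,"dz": 0,"wx": 0,"wy": 0,"wz": 0,"fingers": 0.0}
    - {"dx": -0.003,"dy": 0.0001,"dz": 0,"wx": 0,"wy": 0,"wz": 0,"fingers": 0.0}
    - {"dx": -0.003,"dy": 0.0001,"dz": 0,"wx": 0,"wy": 0,"wz": 0,"fingers": 0.0}
    - {"dx": -0.003,"dy": 0.0001,"dz": 0,"wx": 0,"wy": 0,"wz": 0,"fingers": 0.0}
    - {"dx": -0.003,"dy": 0.0001,"dz": 0,"wx": 0,"wy": 0,"wz": 0,"fingers": 0.0}
    - {"dx": -0.003,"dy": 0.0001,"dz": 0,"wx": 0,"wy": 0,"wz": 0,"fingers": 0.0}

```text
clock: 11.82
position: [0.5622, -0.254, 0.1365]
eef_rot: [-1.384, 0.855, -0.871]
ft_force: [-1.4, -0.9, 8.8]
grip_width: 0.0248
```

Emit:
servo_tool:
  commands:
    - {"dx": -0.003,"dy": 0.00015,"dz": 0,"wx": 0,"wy": 0,"wz": 0,"fingers": 0.0}
    - {"dx": -0.003,"dy": 0.00015,"dz": 0,"wx": 0,"wy": 0,"wz": 0,"fingers": 0.0}
    - {"dx": -0.003,"dy": 0.00015,"dz": 0,"wx": 0,"wy": 0,"wz": 0,"fingers": 0.0}
    - {"dx": -0.003,"dy": 0.00015,"dz": 0,"wx": 0,"wy": 0,"wz": 0,"fingers": 0.0}
    - {"dx": -0.003,"dy": 0.00015,"dz": 0,"wx": 0,"wy": 0,"wz": 0,"fingers": 0.0}
    - {"dx": -0.003,"dy": 0.00015,"dz": 0,"wx": 0,"wy": 0,"wz": 0,"fingers": 0.0}
    - {"dx": -0.003,"dy": 0.00015,"dz": 0,"wx": 0,"wy": 0,"wz": 0,"fingers": 0.0}
    - {"dx": -0.003,"dy": 0.00015,"dz": 0,"wx": 0,"wy": 0,"wz": 0,"fingers": 0.0}

```text
clock: 12.48
position: [0.5514, -0.2329, 0.1355]
eef_rot: [-1.384, 0.855, -0.872]
ft_force: [-3.0, -2.4, 10.4]
grip_width: 0.0253
```

Emit:
servo_tool:
  commands:
    - {"dx": -0.003,"dy": 0.00012,"dz": -0.0001,"wx": 0,"wy": 0,"wz": 0,"fingers": 0.0}
    - {"dx": -0.003,"dy": 0.00012,"dz": -0.0001,"wx": 0,"wy": 0,"wz": 0,"fingers": 0.0}
    - {"dx": -0.003,"dy": 0.00012,"dz": -0.0001,"wx": 0,"wy": 0,"wz": 0,"fingers": 0.0}
    - {"dx": -0.003,"dy": 0.00012,"dz": -0.0001,"wx": 0,"wy": 0,"wz": 0,"fingers": 0.0}
    - {"dx": -0.003,"dy": 0.00012,"dz": -0.0001,"wx": 0,"wy": 0,"wz": 0,"fingers": 0.0}
    - {"dx": -0.003,"dy": 0.00012,"dz": -0.0001,"wx": 0,"wy": 0,"wz": 0,"fingers": 0.0}
    - {"dx": -0.003,"dy": 0.00012,"dz": -0.0001,"wx": 0,"wy": 0,"wz": 0,"fingers": 0.0}
    - {"dx": -0.003,"dy": 0.00012,"dz": -0.0001,"wx": 0,"wy": 0,"wz": 0,"fingers": 0.0}

```text
clock: 13.15
position: [0.5405, -0.2116, 0.1345]
eef_rot: [-1.384, 0.854, -0.872]
ft_force: [-1.6, -1.1, 9.5]
grip_width: 0.025
```

Emit:
servo_tool:
  commands:
    - {"dx": -0.003,"dy": 0.00014,"dz": -5e-05,"wx": 0,"wy": 0,"wz": 0,"fingers": 0.0}
    - {"dx": -0.003,"dy": 0.00014,"dz": -5e-05,"wx": 0,"wy": 0,"wz": 0,"fingers": 0.0}
    - {"dx": -0.003,"dy": 0.00014,"dz": -5e-05,"wx": 0,"wy": 0,"wz": 0,"fingers": 0.0}
    - {"dx": -0.003,"dy": 0.00014,"dz": -5e-05,"wx": 0,"wy": 0,"wz": 0,"fingers": 0.0}
    - {"dx": -0.003,"dy": 0.00014,"dz": -5e-05,"wx": 0,"wy": 0,"wz": 0,"fingers": 0.0}
    - {"dx": -0.003,"dy": 0.00014,"dz": -5e-05,"wx": 0,"wy": 0,"wz": 0,"fingers": 0.0}
    - {"dx": -0.003,"dy": 0.00014,"dz": -5e-05,"wx": 0,"wy": 0,"wz": 0,"fingers": 0.0}
    - {"dx": -0.003,"dy": 0.00014,"dz": -5e-05,"wx": 0,"wy": 0,"wz": 0,"fingers": 0.0}

```text
clock: 13.82
position: [0.5296, -0.1904, 0.1335]
eef_rot: [-1.384, 0.854, -0.873]
ft_force: [-3.0, -1.2, 9.6]
grip_width: 0.0249
```

Emit:
servo_tool:
  commands:
    - {"dx": -0.003,"dy": 0.00017,"dz": -0.0001,"wx": 0,"wy": 0,"wz": 0,"fingers": 0.0}
    - {"dx": -0.003,"dy": 0.00017,"dz": -0.0001,"wx": 0,"wy": 0,"wz": 0,"fingers": 0.0}
    - {"dx": -0.003,"dy": 0.00017,"dz": -0.0001,"wx": 0,"wy": 0,"wz": 0,"fingers": 0.0}
    - {"dx": -0.003,"dy": 0.00017,"dz": -0.0001,"wx": 0,"wy": 0,"wz": 0,"fingers": 0.0}
    - {"dx": -0.003,"dy": 0.00017,"dz": -0.0001,"wx": 0,"wy": 0,"wz": 0,"fingers": 0.0}
    - {"dx": -0.003,"dy": 0.00017,"dz": -0.0001,"wx": 0,"wy": 0,"wz": 0,"fingers": 0.0}
    - {"dx": -0.003,"dy": 0.00017,"dz": -0.0001,"wx": 0,"wy": 0,"wz": 0,"fingers": 0.0}
    - {"dx": -0.003,"dy": 0.00017,"dz": -0.0001,"wx": 0,"wy": 0,"wz": 0,"fingers": 0.0}

```text
clock: 14.48
position: [0.5186, -0.1692, 0.1322]
eef_rot: [-1.383, 0.853, -0.873]
ft_force: [-1.4, -1.5, 10.1]
grip_width: 0.0248
```

```bash
cat >> h.py <<'E'
def rollerlook(tag):
    from station import viewer,status
    a=np.radians(26.4); ex=np.array([np.cos(a),np.sin(a)]); ey=np.array([-ex[1],ex[0]])
    o,T,w=wrist("w"+tag); print(o["clock"],np.round(T[:3,3],4),np.round(o["ft_force"],1))
    cs={"wrist":w}
    for n in("scene","side"): cs[n]=viewer.camera(n); np.savez(f"pics/{n}{tag}.npz",**cs[n])
    for n,c in cs.items():
        P=cloud(c); Q=P[...,:2]-[.5257,-.1725]; x=Q@ex; y=Q@ey; z=P[...,2]; b=(c["depth"]>0)&(abs(x)<.09)&(abs(y)<.2)
        h=cv2.cvtColor(c["img"],cv2.COLOR_RGB2HSV).astype(int)
        red=((h[...,0]<6)|(h[...,0]>172))&(h[...,1]>150); l=b&red&(abs(y-.04)<.015)&(z<.07)
        m=b&(z>.068)&(z<.114)&(h[...,2]<90)&(abs(x)<.062)
        print(n,"line y",round(y[l].mean(),4) if l.any() else None,l.sum(),"roller",m.sum(),[np.round(np.percentile(q[m],[2,50,98]),4) for q in(x,y,z)] if m.any() else "")
    return cs
E
python3 - <<'E'
from h import *
cs=rollerlook("5"); w,s,d=[cs[k]["img"] for k in("wrist","scene","side")]
cv2.imwrite("pics/m2.png",np.vstack([np.hstack([cv2.resize(w,(400,300)),s[130:430,150:550]]),np.hstack([cv2.resize(d[150:300,280:480],(400,300)),cv2.resize(s[220:370,200:400],(400,300))])])[:,:,::-1])
E
```

```text
14.4833 [ 0.5186 -0.1692  0.1322] [-1.4 -1.5 10.1]
wrist line y 0.0433 513 roller 3917 [array([0.0366, 0.0423, 0.0499]), array([-0.043 ,  0.0003,  0.0688]), array([0.0748, 0.1009, 0.1133])]
scene line y 0.0442 16 roller 275 [array([-0.0472,  0.0395,  0.0509]), array([-0.0785, -0.0148,  0.0564]), array([0.0706, 0.1004, 0.1133])]
side line y 0.0415 9 roller 149 [array([-0.0602, -0.049 ,  0.0354]), array([-0.0038,  0.0852,  0.092 ]), array([0.0698, 0.1037, 0.1107])]
```

View pics/m2.png

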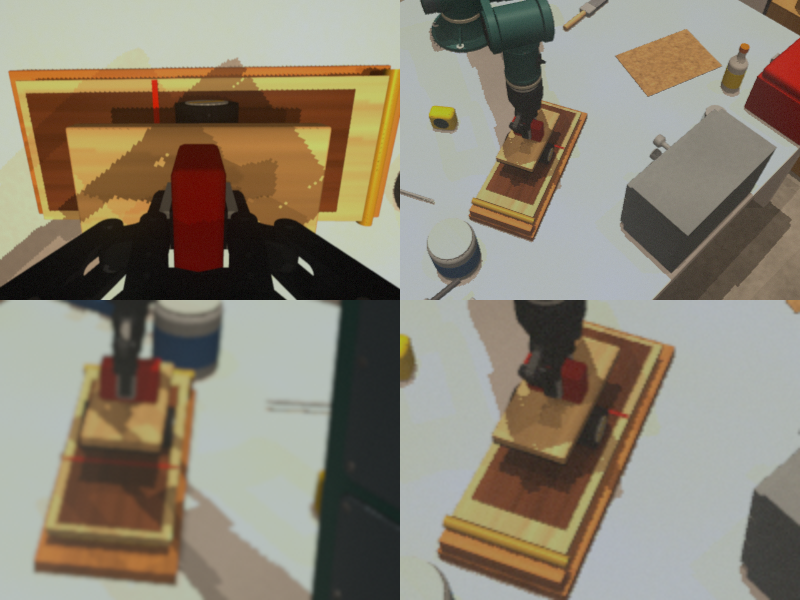

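The montage shows the roller under the sole. In the wrist tile its end is at (207,110), about 50 px short of the red line at (155,100), and everything looks square.

```bash
cat >> h.py <<'E'
def rollend(c,lo=-.2,hi=.2,zlo=.066):
    a=np.radians(26.4); ex=np.array([np.cos(a),np.sin(a)]); ey=np.array([-ex[1],ex[0]])
    P=cloud(c); Q=P[...,:2]-[.5257,-.1725]; x=Q@ex; y=Q@ey; z=P[...,2]
    m=big((c["depth"]>0)&(x>.035)&(x<.06)&(y>lo)&(y<hi)&(z>zlo)&(z<.106))
    e=m&(x>np.percentile(x[m],98)-.006)
    print("rollend n",m.sum(),"x98",np.percentile(x[m],98).round(4),"y ext",np.percentile(y[m],[1,99]).round(4),"mid",np.percentile(y[m],[1,99]).mean().round(4),"z",np.percentile(z[m],[1,99]).round(4),"endface y",np.percentile(y[e],[1,99]).round(4))
E
python3 - <<'E'
from h import *
c=np.load("pics/w5.npz"); rollend(c,-.04,.036)
rollend(np.load("pics/w3.npz"),-.12,-.02)
rollend(np.load("pics/scene5.npz"),-.04,.036)
E
```

```text
rollend n 3586 x98 0.0501 y ext [-0.0246  0.0226] mid -0.001 z [0.0698 0.1041] endface y [-0.0244  0.0225]
rollend n 1964 x98 0.0511 y ext [-0.0929 -0.0458] mid -0.0693 z [0.0712 0.1059] endface y [-0.0927 -0.0454]
rollend n 181 x98 0.0511 y ext [-0.0251  0.0197] mid -0.0027 z [0.0673 0.1057] endface y [-0.0251  0.021 ]
```

Emit:
servo_tool:
  commands:
    - {"dx": -0.003,"dy": 0.00018,"dz": -0.0001,"wx": 0,"wy": 0,"wz": 0,"fingers": 0.0}
    - {"dx": -0.003,"dy": 0.00018,"dz": -0.0001,"wx": 0,"wy": 0,"wz": 0,"fingers": 0.0}
    - {"dx": -0.003,"dy": 0.00018,"dz": -0.0001,"wx": 0,"wy": 0,"wz": 0,"fingers": 0.0}
    - {"dx": -0.003,"dy": 0.00018,"dz": -0.0001,"wx": 0,"wy": 0,"wz": 0,"fingers": 0.0}
    - {"dx": -0.003,"dy": 0.00018,"dz": -0.0001,"wx": 0,"wy": 0,"wz": 0,"fingers": 0.0}
    - {"dx": -0.003,"dy": 0.00018,"dz": -0.0001,"wx": 0,"wy": 0,"wz": 0,"fingers": 0.0}
    - {"dx": -0.003,"dy": 0.00018,"dz": -0.0001,"wx": 0,"wy": 0,"wz": 0,"fingers": 0.0}
    - {"dx": -0.003,"dy": 0.00018,"dz": -0.0001,"wx": 0,"wy": 0,"wz": 0,"fingers": 0.0}

```text
clock: 15.3
position: [0.5077, -0.148, 0.1309]
eef_rot: [-1.383, 0.852, -0.874]
ft_force: [-1.4, -0.2, 9.9]
grip_width: 0.0251
```

Emit:
servo_tool:
  commands:
    - {"dx": -0.003,"dy": 0.0002,"dz": -5e-05,"wx": 0,"wy": 0,"wz": 0,"fingers": 0.0}
    - {"dx": -0.003,"dy": 0.0002,"dz": -5e-05,"wx": 0,"wy": 0,"wz": 0,"fingers": 0.0}
    - {"dx": -0.003,"dy": 0.0002,"dz": -5e-05,"wx": 0,"wy": 0,"wz": 0,"fingers": 0.0}
    - {"dx": -0.003,"dy": 0.0002,"dz": -5e-05,"wx": 0,"wy": 0,"wz": 0,"fingers": 0.0}
    - {"dx": -0.003,"dy": 0.0002,"dz": -5e-05,"wx": 0,"wy": 0,"wz": 0,"fingers": 0.0}
    - {"dx": -0.003,"dy": 0.0002,"dz": -5e-05,"wx": 0,"wy": 0,"wz": 0,"fingers": 0.0}
    - {"dx": -0.003,"dy": 0.0002,"dz": -5e-05,"wx": 0,"wy": 0,"wz": 0,"fingers": 0.0}
    - {"dx": -0.003,"dy": 0.0002,"dz": -5e-05,"wx": 0,"wy": 0,"wz": 0,"fingers": 0.0}

```text
clock: 15.97
position: [0.4968, -0.1267, 0.1293]
eef_rot: [-1.383, 0.852, -0.874]
ft_force: [-1.9, -0.5, 10.8]
grip_width: 0.0252
```

Emit:
servo_tool:
  commands:
    - {"dx": -0.003,"dy": 0.00018,"dz": -5e-05,"wx": 0,"wy": 0,"wz": 0,"fingers": 0.0}
    - {"dx": -0.003,"dy": 0.00018,"dz": -5e-05,"wx": 0,"wy": 0,"wz": 0,"fingers": 0.0}
    - {"dx": -0.003,"dy": 0.00018,"dz": -5e-05,"wx": 0,"wy": 0,"wz": 0,"fingers": 0.0}
    - {"dx": -0.003,"dy": 0.00018,"dz": -5e-05,"wx": 0,"wy": 0,"wz": 0,"fingers": 0.0}
    - {"dx": -0.003,"dy": 0.00018,"dz": -5e-05,"wx": 0,"wy": 0,"wz": 0,"fingers": 0.0}
    - {"dx": -0.003,"dy": 0.00018,"dz": -5e-05,"wx": 0,"wy": 0,"wz": 0,"fingers": 0.0}
    - {"dx": -0.0025,"dy": 0.00018,"dz": -5e-05,"wx": 0,"wy": 0,"wz": 0,"fingers": 0.0}
    - {"dx": -0.001,"dy": 0.0001,"dz": 0,"wx": 0,"wy": 0,"wz": 0,"fingers": 0.0}
    - {"dx": 0,"dy": 0,"dz": 0,"wx": 0,"wy": 0,"wz": 0,"fingers": 0.0}

```text
clock: 16.72
position: [0.4869, -0.1074, 0.1278]
eef_rot: [-1.383, 0.852, -0.874]
ft_force: [-1.5, -0.1, 9.7]
grip_width: 0.0251
```

```bash
python3 - <<'E'
from h import *
cs=rollerlook("6"); rollend(cs["wrist"],0,.08,.062); rollend(cs["scene"],0,.08,.062)
w,s,d=[cs[k]["img"] for k in("wrist","scene","side")]
cv2.imwrite("pics/m3.png",np.hstack([w[100:400,150:550],cv2.resize(s[220:370,200:400],(400,300))])[:,:,::-1])
E
```

```text
16.7167 [ 0.4869 -0.1074  0.1278] [-1.5 -0.1  9.7]
wrist line y 0.0435 261 roller 4860 [array([0.0356, 0.0401, 0.0494]), array([0.0059, 0.0417, 0.1332]), array([0.0724, 0.0977, 0.1134])]
scene line y 0.0439 8 roller 289 [array([-0.0457,  0.0381,  0.0501]), array([-0.01  ,  0.018 ,  0.1016]), array([0.0684, 0.0959, 0.1119])]
side line y None 0 roller 163 [array([-0.0609, -0.0411,  0.0444]), array([0.0277, 0.0581, 0.1601]), array([0.0706, 0.0993, 0.1053])]
rollend n 3751 x98 0.0496 y ext [0.0114 0.0582] mid 0.0348 z [0.0645 0.1   ] endface y [0.011  0.0581]
rollend n 187 x98 0.0506 y ext [0.0073 0.0569] mid 0.0321 z [0.0634 0.1039] endface y [0.0087 0.0592]
```

View pics/m3.png

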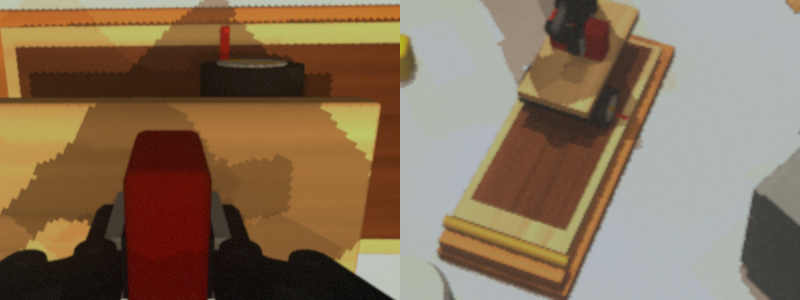

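The roller end is 8–10 mm short of the line by both wrist depth and dead reckoning. One last short roll of 19 mm on the sole.

Emit:
servo_tool:
  commands:
    - {"dx": -0.002,"dy": 0.00015,"dz": 0,"wx": 0,"wy": 0,"wz": 0,"fingers": 0.0}
    - {"dx": -0.003,"dy": 0.0002,"dz": -5e-05,"wx": 0,"wy": 0,"wz": 0,"fingers": 0.0}
    - {"dx": -0.003,"dy": 0.0002,"dz": -5e-05,"wx": 0,"wy": 0,"wz": 0,"fingers": 0.0}
    - {"dx": -0.003,"dy": 0.0002,"dz": -5e-05,"wx": 0,"wy": 0,"wz": 0,"fingers": 0.0}
    - {"dx": -0.003,"dy": 0.0002,"dz": -5e-05,"wx": 0,"wy": 0,"wz": 0,"fingers": 0.0}
    - {"dx": -0.003,"dy": 0.0002,"dz": -5e-05,"wx": 0,"wy": 0,"wz": 0,"fingers": 0.0}
    - {"dx": -0.002,"dy": 0.0001,"dz": 0,"wx": 0,"wy": 0,"wz": 0,"fingers": 0.0}
    - {"dx": 0,"dy": 0,"dz": 0,"wx": 0,"wy": 0,"wz": 0,"fingers": 0.0}
    - {"dx": 0,"dy": 0,"dz": 0,"wx": 0,"wy": 0,"wz": 0,"fingers": 0.0}
    - {"dx": 0,"dy": 0,"dz": 0,"wx": 0,"wy": 0,"wz": 0,"fingers": 0.0}

```text
clock: 17.7
position: [0.4782, -0.0907, 0.1265]
eef_rot: [-1.383, 0.852, -0.874]
ft_force: [-1.4, -0.1, 10.5]
grip_width: 0.0251
```

```bash
python3 - <<'E'
from h import *
cs=rollerlook("7"); rollend(cs["wrist"],0,.09,.062); rollend(cs["scene"],0,.09,.062)
E
```

```text
17.7 [ 0.4782 -0.0907  0.1265] [-1.4 -0.1 10.5]
wrist line y 0.0434 245 roller 5137 [array([0.0354, 0.0395, 0.0493]), array([0.0208, 0.0531, 0.1573]), array([0.0725, 0.0966, 0.1133])]
scene line y 0.0441 9 roller 402 [array([-0.0553,  0.036 ,  0.0499]), array([0.0092, 0.0208, 0.1078]), array([0.069 , 0.0855, 0.1126])]
side line y None 0 roller 170 [array([-0.0611, -0.0401,  0.0447]), array([0.0377, 0.0681, 0.1797]), array([0.0699, 0.0984, 0.1053])]
rollend n 3812 x98 0.0495 y ext [0.0212 0.0677] mid 0.0445 z [0.0648 0.105 ] endface y [0.021  0.0677]
rollend n 184 x98 0.0505 y ext [0.0155 0.0659] mid 0.0407 z [0.0628 0.1033] endface y [0.0179 0.0663]
```

Emit:
servo_tool:
  commands:
    - {"dx": 0,"dy": -0.001,"dz": 0,"wx": 0,"wy": 0,"wz": 0,"fingers": 0.0}
    - {"dx": 0,"dy": -0.001,"dz": 0,"wx": 0,"wy": 0,"wz": 0,"fingers": 0.0}
    - {"dx": 0,"dy": -0.001,"dz": 0,"wx": 0,"wy": 0,"wz": 0,"fingers": 0.0}
    - {"dx": 0,"dy": -0.001,"dz": 0,"wx": 0,"wy": 0,"wz": 0,"fingers": 0.0}
    - {"dx": 0,"dy": -0.001,"dz": 0,"wx": 0,"wy": 0,"wz": 0,"fingers": 0.0}
    - {"dx": 0,"dy": -0.001,"dz": 0,"wx": 0,"wy": 0,"wz": 0,"fingers": 0.0}
    - {"dx": 0,"dy": -0.001,"dz": 0,"wx": 0,"wy": 0,"wz": 0,"fingers": 0.0}
    - {"dx": 0,"dy": -0.001,"dz": 0,"wx": 0,"wy": 0,"wz": 0,"fingers": 0.0}
    - {"dx": 0,"dy": -0.001,"dz": 0,"wx": 0,"wy": 0,"wz": 0,"fingers": 0.0}
    - {"dx": 0,"dy": -0.001,"dz": 0,"wx": 0,"wy": 0,"wz": 0,"fingers": 0.0}

```text
clock: 18.68
position: [0.4772, -0.0892, 0.1337]
eef_rot: [-1.381, 0.856, -0.869]
ft_force: [1.1, 0.6, 2.0]
grip_width: 0.0249
```

Emit:
servo_tool:
  commands:
    - {"dx": 0,"dy": -0.001,"dz": 0,"wx": 0,"wy": 0,"wz": 0,"fingers": 0.0}
    - {"dx": 0,"dy": -0.001,"dz": 0,"wx": 0,"wy": 0,"wz": 0,"fingers": 0.0}
    - {"dx": 0,"dy": -0.001,"dz": 0,"wx": 0,"wy": 0,"wz": 0,"fingers": 0.0}
    - {"dx": 0,"dy": -0.001,"dz": 0,"wx": 0,"wy": 0,"wz": 0,"fingers": 0.0}
    - {"dx": 0,"dy": -0.001,"dz": 0,"wx": 0,"wy": 0,"wz": 0,"fingers": 0.0}
    - {"dx": 0,"dy": -0.001,"dz": 0,"wx": 0,"wy": 0,"wz": 0,"fingers": 0.0}
    - {"dx": 0,"dy": -0.002,"dz": 0,"wx": 0,"wy": 0,"wz": 0,"fingers": 0.0}
    - {"dx": 0,"dy": -0.003,"dz": 0,"wx": 0,"wy": 0,"wz": 0,"fingers": 0.0}
    - {"dx": 0,"dy": 0,"dz": 0,"wx": 0,"wy": 0,"wz": 0,"fingers": 0.0}
    - {"dx": 0,"dy": 0,"dz": 0,"wx": 0,"wy": 0,"wz": 0,"fingers": 0.0}

```text
clock: 19.52
position: [0.4761, -0.0893, 0.144]
eef_rot: [-1.382, 0.859, -0.867]
ft_force: [0.4, 0.4, -4.1]
grip_width: 0.0249
```

```bash
python3 - <<'E'
from h import *
cs=rollerlook("8"); rollend(cs["wrist"],0,.09,.066); rollend(cs["scene"],0,.09,.066)
E
```

```text
19.5167 [ 0.4761 -0.0893  0.144 ] [ 0.4  0.4 -4.1]
wrist line y 0.0434 243 roller 3862 [array([0.0331, 0.042 , 0.0494]), array([0.0234, 0.0497, 0.0689]), array([0.0781, 0.1052, 0.1099])]
scene line y 0.0445 7 roller 435 [array([-0.0574,  0.0254,  0.0501]), array([0.0181, 0.0221, 0.0641]), array([0.073 , 0.093 , 0.1099])]
side line y None 0 roller 91 [array([-0.0617, -0.0567,  0.0449]), array([0.0352, 0.0625, 0.0693]), array([0.0727, 0.1008, 0.1106])]
rollend n 2038 x98 0.0496 y ext [0.0218 0.0692] mid 0.0455 z [0.0718 0.1059] endface y [0.0215 0.0692]
rollend n 127 x98 0.0506 y ext [0.019  0.0674] mid 0.0432 z [0.0702 0.1059] endface y [0.0189 0.0679]
```

Emit:
servo_tool:
  commands:
    - {"dx": 0,"dy": -0.02,"dz": 0,"wx": 0,"wy": 0,"wz": 0,"fingers": 0.0}
    - {"dx": 0,"dy": -0.02,"dz": 0,"wx": 0,"wy": 0,"wz": 0,"fingers": 0.0}
    - {"dx": 0,"dy": -0.01,"dz": 0,"wx": 0,"wy": 0,"wz": 0,"fingers": 0.0}
    - {"dx": -0.016,"dy": 0,"dz": 0.0098,"wx": 0,"wy": 0,"wz": 0,"fingers": 0.0}
    - {"dx": -0.0319,"dy": 0,"dz": 0.0196,"wx": 0,"wy": 0,"wz": 0,"fingers": 0.0}
    - {"dx": -0.0319,"dy": 0,"dz": 0.0196,"wx": 0,"wy": 0,"wz": 0,"fingers": 0.0}
    - {"dx": -0.0319,"dy": 0,"dz": 0.0196,"wx": 0,"wy": 0,"wz": 0,"fingers": 0.0}
    - {"dx": -0.0319,"dy": 0,"dz": 0.0196,"wx": 0,"wy": 0,"wz": 0,"fingers": 0.0}
    - {"dx": -0.0319,"dy": 0,"dz": 0.0196,"wx": 0,"wy": 0,"wz": 0,"fingers": 0.0}
    - {"dx": -0.0319,"dy": 0,"dz": 0.0196,"wx": 0,"wy": 0,"wz": 0,"fingers": 0.0}

```text
clock: 20.5
position: [0.4978, 0.1545, 0.1959]
eef_rot: [-1.382, 0.857, -0.868]
ft_force: [0.8, 0.3, -5.3]
grip_width: 0.0249
```

Emit:
servo_tool:
  commands:
    - {"dx": -0.0319,"dy": 0,"dz": 0.0196,"wx": 0,"wy": 0,"wz": 0,"fingers": 0.0}
    - {"dx": -0.0319,"dy": 0,"dz": 0.0196,"wx": 0,"wy": 0,"wz": 0,"fingers": 0.0}
    - {"dx": -0.0319,"dy": 0,"dz": 0.0196,"wx": 0,"wy": 0,"wz": 0,"fingers": 0.0}
    - {"dx": -0.0319,"dy": 0,"dz": 0.0196,"wx": 0,"wy": 0,"wz": 0,"fingers": 0.0}
    - {"dx": -0.0319,"dy": 0,"dz": 0.0196,"wx": 0,"wy": 0,"wz": 0,"fingers": 0.0}
    - {"dx": -0.016,"dy": 0,"dz": 0.0098,"wx": 0,"wy": 0,"wz": 0,"fingers": 0.0}
    - {"dx": 0,"dy": 0,"dz": 0,"wx": 0,"wy": 7,"wz": 0,"fingers": 0.0}
    - {"dx": 0,"dy": 0,"dz": 0,"wx": 0,"wy": 7,"wz": 0,"fingers": 0.0}
    - {"dx": 0,"dy": 0,"dz": 0,"wx": 0,"wy": 7,"wz": 0,"fingers": 0.0}
    - {"dx": 0,"dy": 0,"dz": 0,"wx": 0,"wy": 7,"wz": 0,"fingers": 0.0}

```text
clock: 21.33
position: [0.5166, 0.3582, 0.1964]
eef_rot: [-1.182, 1.229, -1.235]
ft_force: [-0.5, 0.2, -4.3]
grip_width: 0.025
```

Emit:
servo_tool:
  commands:
    - {"dx": 0,"dy": 0,"dz": 0,"wx": 0,"wy": 7,"wz": 0,"fingers": 0.0}
    - {"dx": 0,"dy": 0.02,"dz": 0,"wx": 0,"wy": 0,"wz": 0,"fingers": 0.0}
    - {"dx": 0,"dy": 0.03,"dz": 0,"wx": 0,"wy": 0,"wz": 0,"fingers": 0.0}
    - {"dx": 0,"dy": 0.03,"dz": 0,"wx": 0,"wy": 0,"wz": 0,"fingers": 0.0}
    - {"dx": 0,"dy": 0.015,"dz": 0,"wx": 0,"wy": 0,"wz": 0,"fingers": 0.0}
    - {"dx": 0,"dy": 0,"dz": 0,"wx": 0,"wy": 0,"wz": 0,"fingers": 0.0}
    - {"dx": 0,"dy": 0,"dz": 0,"wx": 0,"wy": 0,"wz": 0,"fingers": 0.0}
    - {"dx": 0,"dy": 0,"dz": 0,"wx": 0,"wy": 0,"wz": 0,"fingers": 0.0}
    - {"dx": 0,"dy": 0,"dz": 0,"wx": 0,"wy": 0,"wz": 0,"fingers": 0.0}

```text
clock: 22.08
position: [0.5192, 0.3592, 0.1051]
eef_rot: [-1.117, 1.313, -1.32]
ft_force: [-0.3, -0.3, -4.4]
grip_width: 0.0252
```

```bash
python3 - <<'E'
from h import *
from station import viewer
o,T,c=wrist("w9"); print(o["clock"],np.round(T,4),np.round(o["ft_force"],2))
P=cloud(c); z=P[...,2]; ok=c["depth"]>0; zs=T[2,3]-.011
Q=P-T[:3,3]; t=ok&(abs(z-zs)<.008)&(abs(Q[...,0])<.042)&(abs(Q[...,1])<.1); 
s=np.linalg.lstsq(np.c_[Q[t][:,:2],np.ones(t.sum())],z[t],rcond=None)[0]; print("plate plane",s.round(4),t.sum(),rect(P,t))
a=np.radians(26.4); ex=np.array([np.cos(a),np.sin(a)]); ey=np.array([-ex[1],ex[0]])
s=viewer.camera("scene"); np.savez("pics/scene9.npz",**s); d=viewer.camera("side"); np.savez("pics/side9.npz",**d)
for c in(s,d):
    P=cloud(c); Q=P[...,:2]-[.5257,-.1725]; x=Q@ex; y=Q@ey; z=P[...,2]; b=(c["depth"]>0)&(abs(x)<.09)&(abs(y)<.2)
    h=cv2.cvtColor(c["img"],cv2.COLOR_RGB2HSV).astype(int); red=((h[...,0]<6)|(h[...,0]>172))&(h[...,1]>150); l=b&red&(abs(y-.04)<.015)&(z<.07); t=b&(z>.1075)&(z<.12); m=b&(z>.08)&(z<.12)
    print("line",l.sum(),y[l].mean() if l.any() else 0,"roller top y",y[t].mean(),"skew",np.degrees(np.polyfit(x[t],y[t],1)[0]),"x",np.percentile(x[m],[1,99]),"y",np.percentile(y[m],[1,99]),t.sum())
cv2.imwrite("pics/m4.png",np.hstack([cv2.resize(s["img"][210:360,210:360],(400,400)),cv2.resize(d["img"][170:300,290:390],(308,400))])[:,:,::-1])
E
```

```text
22.0833 [[-0.1503  0.0152  0.9885  0.5192]
 [-0.9886  0.0077 -0.1504  0.3592]
 [-0.0099 -0.9999  0.0139  0.1051]
 [ 0.      0.      0.      1.    ]] [-0.27 -0.26 -4.36]
plate plane [0.0095 0.0099 0.0942] 44539 (array([524.9, 358. ]), array([171.3,  75.9]), 82.7, np.int64(44539), np.float64(94.3))
line 9 0.0445593803255913 roller top y 0.04225796770151129 skew -0.07358589730643156 x [-0.06005275  0.04995957] y [0.01802288 0.0633984 ] 280
line 0 0 roller top y 0.04621842766038727 skew 0.8403682684367589 x [-0.06325824  0.04570801] y [0.03307889 0.07068193] 252
```

View pics/m4.png

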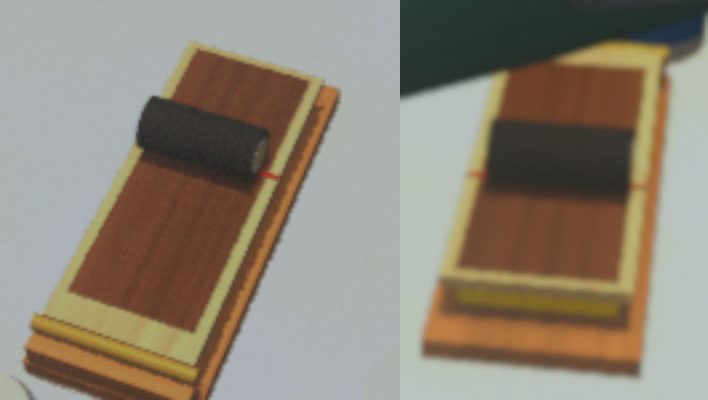

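The crops show the roller resting square across the board. The red line comes out at both its ends, around (268,175) in the left tile and (475,174)/(640,186) in the right. Next I lower the block onto the mat.

Emit:
servo_tool:
  commands:
    - {"dx": 0,"dy": 0.015,"dz": -0.0025,"wx": -0.5,"wy": 0,"wz": -0.5,"fingers": 0.0}
    - {"dx": 0,"dy": 0.02,"dz": 0,"wx": 0,"wy": 0,"wz": 0,"fingers": 0.0}
    - {"dx": 0,"dy": 0.018,"dz": 0,"wx": 0,"wy": 0,"wz": 0,"fingers": 0.0}
    - {"dx": 0,"dy": 0.01,"dz": 0,"wx": 0,"wy": 0,"wz": 0,"fingers": 0.0}
    - {"dx": 0,"dy": 0.003,"dz": 0,"wx": 0,"wy": 0,"wz": 0,"fingers": 0.0}
    - {"dx": 0,"dy": 0.001,"dz": 0,"wx": 0,"wy": 0,"wz": 0,"fingers": 0.0}
    - {"dx": 0,"dy": 0.001,"dz": 0,"wx": 0,"wy": 0,"wz": 0,"fingers": 0.0}
    - {"dx": 0,"dy": 0,"dz": 0,"wx": 0,"wy": 0,"wz": 0,"fingers": 0.0}
    - {"dx": 0,"dy": 0,"dz": 0,"wx": 0,"wy": 0,"wz": 0,"fingers": 0.0}
    - {"dx": 0,"dy": 0,"dz": 0,"wx": 0,"wy": 0,"wz": 0,"fingers": 0.0}

```text
clock: 23.07
position: [0.5162, 0.3591, 0.0355]
eef_rot: [-1.132, 1.317, -1.321]
ft_force: [-0.1, 0.4, -4.6]
grip_width: 0.0249
```

Emit:
servo_tool:
  commands:
    - {"dx": 0,"dy": 0.0007,"dz": 0,"wx": 0,"wy": 0,"wz": 0,"fingers": 0.0}
    - {"dx": 0,"dy": 0.0007,"dz": 0,"wx": 0,"wy": 0,"wz": 0,"fingers": 0.0}
    - {"dx": 0,"dy": 0.0007,"dz": 0,"wx": 0,"wy": 0,"wz": 0,"fingers": 0.0}
    - {"dx": 0,"dy": 0,"dz": 0,"wx": 0,"wy": 0,"wz": 0,"fingers": 0.0}
    - {"dx": 0,"dy": 0,"dz": 0,"wx": 0,"wy": 0,"wz": 0,"fingers": 0.0}
    - {"dx": 0,"dy": 0,"dz": 0,"wx": 0,"wy": 0,"wz": 0,"fingers": 0.0}

```text
clock: 23.57
position: [0.5156, 0.3588, 0.0323]
eef_rot: [-1.134, 1.318, -1.321]
ft_force: [-0.3, -0.3, -4.1]
grip_width: 0.0249
```

Emit:
servo_tool:
  commands:
    - {"dx": 0,"dy": 0.0005,"dz": 0,"wx": 0,"wy": 0,"wz": 0,"fingers": 0.0}
    - {"dx": 0,"dy": 0.0005,"dz": 0,"wx": 0,"wy": 0,"wz": 0,"fingers": 0.0}
    - {"dx": 0,"dy": 0,"dz": 0,"wx": 0,"wy": 0,"wz": 0,"fingers": 0.0}
    - {"dx": 0,"dy": 0,"dz": 0,"wx": 0,"wy": 0,"wz": 0,"fingers": 0.0}
    - {"dx": 0,"dy": 0,"dz": 0,"wx": 0,"wy": 0,"wz": 0,"fingers": 0.0}

```text
clock: 23.98
position: [0.5157, 0.3588, 0.0322]
eef_rot: [-1.134, 1.317, -1.322]
ft_force: [-3.4, -3.6, 4.4]
grip_width: 0.025
```

Emit:
servo_tool:
  commands:
    - {"dx": 0,"dy": -0.0007,"dz": 0,"wx": 0,"wy": 0,"wz": 0,"fingers": 0.0}
    - {"dx": 0,"dy": 0,"dz": 0,"wx": 0,"wy": 0,"wz": 0,"fingers": 0.04}
    - {"dx": 0,"dy": 0,"dz": 0,"wx": 0,"wy": 0,"wz": 0,"fingers": 0.06}
    - {"dx": 0,"dy": 0,"dz": 0,"wx": 0,"wy": 0,"wz": 0,"fingers": 0.08}
    - {"dx": 0,"dy": 0,"dz": 0,"wx": 0,"wy": 0,"wz": 0,"fingers": 0.08}
    - {"dx": 0,"dy": 0,"dz": 0,"wx": 0,"wy": 0,"wz": 0,"fingers": 0.08}
    - {"dx": 0,"dy": 0,"dz": 0,"wx": 0,"wy": 0,"wz": 0,"fingers": 0.08}
    - {"dx": 0,"dy": 0,"dz": 0,"wx": 0,"wy": 0,"wz": 0,"fingers": 0.08}

```text
clock: 24.65
position: [0.5156, 0.3588, 0.0319]
eef_rot: [-1.134, 1.318, -1.321]
ft_force: [0.6, 0.3, -0.3]
grip_width: 0.08
```

Emit:
servo_tool:
  commands:
    - {"dx": 0,"dy": -0.01,"dz": 0,"wx": 0,"wy": 0,"wz": 0,"fingers": 0.08}
    - {"dx": 0,"dy": -0.03,"dz": 0,"wx": 0,"wy": 0,"wz": 0,"fingers": 0.08}
    - {"dx": 0,"dy": -0.04,"dz": 0,"wx": 0,"wy": 0,"wz": 0,"fingers": 0.08}
    - {"dx": 0,"dy": -0.04,"dz": 0,"wx": 0,"wy": 0,"wz": 0,"fingers": 0.08}
    - {"dx": 0,"dy": -0.04,"dz": 0,"wx": 0,"wy": 0,"wz": 0,"fingers": 0.08}
    - {"dx": 0,"dy": -0.03,"dz": 0,"wx": 0,"wy": 0,"wz": 0,"fingers": 0.08}
    - {"dx": 0,"dy": 0,"dz": 0,"wx": 0,"wy": 0,"wz": 0,"fingers": 0.08}
    - {"dx": 0,"dy": 0,"dz": 0,"wx": 0,"wy": 0,"wz": 0,"fingers": 0.08}

```text
clock: 25.32
position: [0.5166, 0.3598, 0.2266]
eef_rot: [-1.126, 1.315, -1.321]
ft_force: [-0.1, 0.2, -0.7]
grip_width: 0.0804
```

```bash
python3 - <<'E'
from h import *
from station import viewer
o,T,c=wrist("w10"); print(o["clock"],np.round(T[:3,3],4),np.round(o["ft_force"],1),o["grip_width"])
s=viewer.camera("scene"); d=viewer.camera("side")
for n,c in(("w",c),("s",s),("d",d)):
    P=cloud(c); z=P[...,2]; near=(c["depth"]>0)&(np.hypot(P[...,0]-.517,P[...,1]-.358)<.2); h=cv2.cvtColor(c["img"],cv2.COLOR_RGB2HSV).astype(int)
    t=big(near&(z>.017)&(z<.03)); q=np.linalg.lstsq(np.c_[P[t][:,:2],np.ones(t.sum())],z[t],rcond=None)[0]
    print(n,"plate",rect(P,t),"tilt",q[:2].round(4),"mat",rect(P,big(near&(h[...,1]>70)&(z<.03)&(z>-.01))))
a=np.radians(26.4); ex=np.array([np.cos(a),np.sin(a)]); ey=np.array([-ex[1],ex[0]])
for n,c in(("s",s),("d",d)):
    P=cloud(c); Q=P[...,:2]-[.5257,-.1725]; x=Q@ex; y=Q@ey; z=P[...,2]; b=(c["depth"]>0)&(abs(x)<.09)&(abs(y)<.2); t=b&(z>.1075)&(z<.12)
    print(n,"roller y",y[t].mean(),"z",np.percentile(z[t],95))
cv2.imwrite("pics/m5.png",np.hstack([cv2.resize(s["img"],(400,300)),cv2.resize(d["img"],(400,300))])[:,:,::-1])
E
```

```text
25.3167 [0.5166 0.3598 0.2266] [-0.1  0.2 -0.7] 0.08036994911536348
w plate (array([514.8, 358.7]), array([170.3,  89.4]), 81.4, np.int64(15583), np.float64(21.2)) tilt [-0.0012  0.0006] mat (array([518.2, 326.5]), array([335.7, 232.9]), 68.7, np.int64(56252), np.float64(3.5))
s plate (array([515.7, 358.6]), array([173.8,  94.8]), 81.3, np.int64(975), np.float64(21.7)) tilt [-0.0024  0.0013] mat (array([516.3, 357.5]), array([263.5, 186.8]), 74.2, np.int64(3466), np.float64(5.0))
d plate (array([513. , 358.2]), array([170.4,  93.1]), 81.0, np.int64(3335), np.float64(22.1)) tilt [ 0.0047 -0.0014] mat (array([518.7, 355.1]), array([261.4, 186.1]), 74.6, np.int64(10638), np.float64(5.1))
s roller y 0.04230941167941682 z 0.11232230333299527
d roller y 0.04604695668793793 z 0.11140920078929731
```

View pics/m5.png

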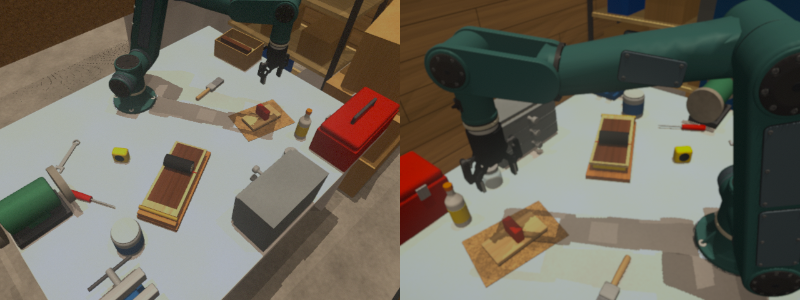

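Block placement checks out. I have the time to look once more at the roller and line from directly above.

Emit:
servo_tool:
  commands:
    - {"dx": 0.0378,"dy": 0,"dz": 0.005,"wx": 0,"wy": 0,"wz": 0,"fingers": 0.08}
    - {"dx": 0.0378,"dy": 0,"dz": 0.005,"wx": 0,"wy": 0,"wz": 0,"fingers": 0.08}
    - {"dx": 0.0378,"dy": 0,"dz": 0.005,"wx": 0,"wy": 0,"wz": 0,"fingers": 0.08}
    - {"dx": 0.0378,"dy": 0,"dz": 0.005,"wx": 0,"wy": 0,"wz": 0,"fingers": 0.08}
    - {"dx": 0.0378,"dy": 0,"dz": 0.005,"wx": 0,"wy": 0,"wz": 0,"fingers": 0.08}
    - {"dx": 0.0378,"dy": 0,"dz": 0.005,"wx": 0,"wy": 0,"wz": 0,"fingers": 0.08}
    - {"dx": 0.0378,"dy": 0,"dz": 0.005,"wx": 0,"wy": 0,"wz": 0,"fingers": 0.08}
    - {"dx": 0.0378,"dy": 0,"dz": 0.005,"wx": 0,"wy": 0,"wz": 0,"fingers": 0.08}
    - {"dx": 0.0378,"dy": 0,"dz": 0.005,"wx": 0,"wy": 0,"wz": 0,"fingers": 0.08}
    - {"dx": 0.0378,"dy": 0,"dz": 0.005,"wx": 0,"wy": 0,"wz": 0,"fingers": 0.08}

```text
clock: 26.3
position: [0.5065, -0.0237, 0.2204]
eef_rot: [-1.137, 1.321, -1.319]
ft_force: [0.5, -0.8, -0.4]
grip_width: 0.0799
```

Emit:
servo_tool:
  commands:
    - {"dx": 0.0378,"dy": -0.01,"dz": 0.005,"wx": 0,"wy": -5,"wz": 0,"fingers": 0.08}
    - {"dx": 0.0378,"dy": -0.01,"dz": 0.005,"wx": 0,"wy": -7,"wz": 0,"fingers": 0.08}
    - {"dx": 0.0378,"dy": -0.01,"dz": 0.005,"wx": 0,"wy": -7,"wz": 0,"fingers": 0.08}
    - {"dx": 0,"dy": 0,"dz": 0,"wx": 0,"wy": -7,"wz": 0,"fingers": 0.08}
    - {"dx": 0,"dy": 0,"dz": 0,"wx": 0,"wy": -7,"wz": 0,"fingers": 0.08}
    - {"dx": 0,"dy": 0,"dz": 0,"wx": 0,"wy": 0,"wz": 0,"fingers": 0.08}
    - {"dx": 0,"dy": 0,"dz": 0,"wx": 0,"wy": 0,"wz": 0,"fingers": 0.08}
    - {"dx": 0,"dy": 0,"dz": 0,"wx": 0,"wy": 0,"wz": 0,"fingers": 0.08}

```text
clock: 26.97
position: [0.5162, -0.1328, 0.2509]
eef_rot: [-1.379, 0.899, -0.898]
ft_force: [0.6, 1.4, -0.7]
grip_width: 0.0801
```

```bash
python3 - <<'E'
from h import *
o,T,c=wrist("w11"); print(o["clock"],np.round(T[:3,3],4))
a=np.radians(26.4); ex=np.array([np.cos(a),np.sin(a)]); ey=np.array([-ex[1],ex[0]])
P=cloud(c); Q=P[...,:2]-[.5257,-.1725]; x=Q@ex; y=Q@ey; z=P[...,2]; b=(c["depth"]>0)&(abs(x)<.09)&(abs(y)<.2)
h=cv2.cvtColor(c["img"],cv2.COLOR_RGB2HSV).astype(int); red=((h[...,0]<6)|(h[...,0]>172))&(h[...,1]>150)
l=b&red&(abs(y-.04)<.02)&(z<.07); m=b&(z>.075)&(z<.12)
for side in(l&(x<0),l&(x>0)): print("line",side.sum(),y[side].mean() if side.any() else 0,x[side].mean() if side.any() else 0)
print("roller",m.sum(),np.percentile(x[m],[1,99]),np.percentile(y[m],[1,99]),z[m].max())
t=m&(z>.106); print("top",y[t].mean(),np.degrees(np.polyfit(x[t],y[t],1)[0]))
A=np.c_[2*y[m],2*z[m],np.ones(m.sum())]; s=np.linalg.lstsq(A,y[m]**2+z[m]**2,rcond=None)[0]; print("circ",s[:2],np.sqrt(s[2]+s[0]**2+s[1]**2))
E
```

```text
26.9667 [ 0.5162 -0.1328  0.2509]
line 0 0 0
line 100 0.04315556439808316 0.05630853662080612
roller 8736 [-0.06013963  0.04948625] [0.01955378 0.0674209 ] 0.11115728384883211
top 0.04365361951117188 0.8482810335340285
circ [0.04360092 0.08728203] 0.022329294397133305
```

View pics/w11.png

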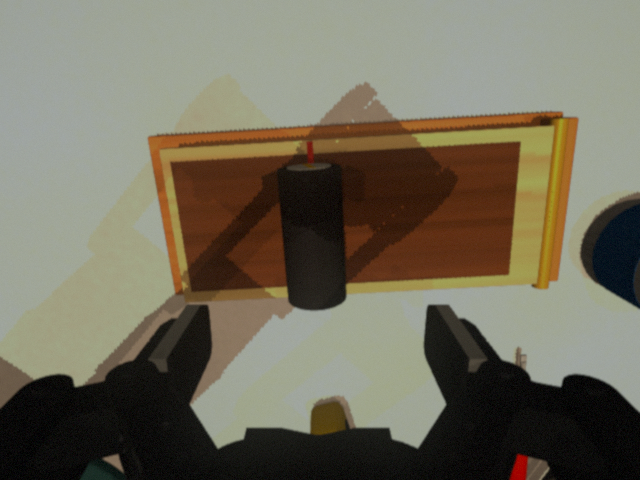

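From above, the red line at (310,150) meets the middle of the roller's end at (311,166). The roller is about 1 mm from the line and square to it within about 1°. Handing in.

```bash
python3 -c "
from station import ticket; print(ticket.finish_job())"
```

```text
the job is handed in; nothing more can be done
None
```

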